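# Clear the mask frame and load the inspection stage

### The job

Get the inspection stage ready for the next part: first lift the square open frame out of its slanted holder in front of the stage and hang it over the free part of the horizontal bar, with the bar through its window. Then take the wide, low round cap from the pallet and set it flat and upright on the stage, centred between the four pins under the ring light. Leave everything else where it is.

Things in the scene. Friction and masses are not known exactly. Their poses are not given: they have to be found in the camera images.
- frame: Flat square aluminium frame, 120 x 120 mm outside, 10 mm thick, window 76 x 76 mm (members 22 mm wide), about 0.18 kg. Origin at its centre; x normal to its plane, y and z along its sides. It starts standing in the slanted holder, leaning 30 degrees towards the robot: its z axis points up along its plane; its upper member is free. It comes out along its own plane.
- station: Fixed inspection station: base plate 280 x 150 x 18 mm, spanning x = -130 to +150 mm. Origin on the table under the stage's centre; x points to its back, away from the holder. A 25 mm square column, 277 mm high, stands at (125, 55) mm and carries the ring light on a thin arm.
- holder (a point): Where the frame's centre starts in the station's slanted steel holder, 110 mm in front of the stage's centre, 94 mm above the table; axes as the station. The frame leans on two prongs, 16 mm wide, at y = +-40 mm, on its robot side, reaching up to the level of this point; a lip 12 mm high stands behind its lower edge.
- bar_mid (a point): Point on the axis of the horizontal round steel bar (16 mm diameter, axis 190 mm above the table), in the middle of its free part. x runs along the bar from the free end to the post, z up. The free end, a collar of 22 mm diameter, is at x = -90 mm; a smaller frame already hangs at x = +85 mm (90 mm square, 6 mm thick, top 20 mm above the axis).
- stand: Fixed stand of the bar: a 25 mm square post, 210 mm high, 120 mm along x from the origin, on a base plate 110 mm square, 15 mm thick. Origin on the table under bar_mid, same axes. The bar is held at this end only.
- cap: Wide, low round black plastic cap, 52 mm in diameter, 32 mm high, standing on the pallet; the other parts there are a narrower black cap, a tall black cylinder and a square metal housing. Origin at the centre of its underside, z up. About 0.06 kg.
- stage_mid (a point): Centre of the top face of the stage plate (100 x 100 mm, 40 mm above the table); x points to the back of the station, z up. Four pins, 8 mm in diameter and 8 mm high, stand at (+-24, +-24) mm: the cap fits between them with 4 mm to spare at each. An upright gripper has no room under the ring light: come in from the holder side, tool tilted.
- light (a point): Centre of the underside of the ring light over the stage: 110 mm outer, 62 mm inner diameter, 24 mm high, 35 mm behind the stage's centre and 190 mm above the stage.
- pallet: Fixed grey plastic pallet, 210 x 210 mm, 10 mm thick, with nine steel pins 5 mm high on a 95 mm grid. Origin at the centre of its underside. Its four parts stand at (+-50, +-50) mm; which stands where varies.
- small_cap: Bystander on the pallet: narrow black cap, 36 mm diameter, 32 mm high. Origin at the centre of its underside.
- spacer: Bystander on the pallet: tall black cylinder, 40 mm diameter, 58 mm high. Origin at the centre of its underside.
- housing: Bystander on the pallet: square open aluminium housing, 50 x 50 mm, 30 mm high. Origin at the centre of its underside.
- jar: Bystander: closed white jar, 60 mm diameter, 85 mm high, standing on the table to the left in front of the station. Origin at the centre of its underside.
- driver: Bystander: screwdriver 140 mm long lying on the table in front of the station, up to 30 mm high. Its x axis runs along it.
- tape: Bystander: cardboard ring lying on the table at the back, 90 mm diameter, 25 mm high. Origin at the centre of its underside.
Mind the look-alikes: they are no part of the job. Of the things that look like the frame, the middle-sized one is meant.

How it is judged:
On the way, in this order (a step that is already met when the one before it is completed fails the run):
1. the frame hangs over the bar, let go (x of frame in the frame of bar_mid between -0.085 and 0.078 m and y of frame in the frame of bar_mid between -0.02 and 0.02 m and z of frame in the frame of bar_mid between -0.05 and -0.022 m and angle between the x axis of frame and the x axis of bar_mid, either way round below 0.45 rad and contact force between frame and stand above 0.3 N and contact force between frame and the fingers below 0.1 N), for 0.3 s.
2. the cap stands on the stage between the pins, let go (horizontal distance between cap and stage_mid below 0.0075 m and z of cap in the frame of stage_mid between -0.003 and 0.003 m and angle between cap's own z axis and vertical below 0.06 rad and contact force between cap and the fingers below 0.1 N), for 0.2 s.
At the end, for the whole second after the job is handed in: Frame hangs on the free part of the bar, bar through its window (centre 22-50 mm below the bar axis, 20 mm sideways, within 26 deg of square to the bar). Cap flat and upright on the stage (3 mm, 3.4 deg), its centre within 7.5 mm of the stage centre. Both released and at rest (all of step 1 and all of step 2 and linear speed of frame below 0.03 m/s and linear speed of cap below 0.02 m/s); the robot touches nothing.
It fails at once if another part on the pallet moved more than 30 mm (distance of any of small_cap, spacer, housing from where it was at the start of the episode above 0.03 m).
It fails at once if the jar, screwdriver or cardboard ring moved more than 30 mm (distance of any of jar, driver, tape from where it was at the start of the episode above 0.03 m).
It also fails if it takes over 59 s, if anything falls off the work surface, if the arm or the gripper's body presses on something with over 40 N, if the wrist force passes 120 N, or if a joint passes its speed limit or range.

### The arm

A 7-joint arm with a two-finger parallel gripper is mounted at the origin on the work surface. World frame = base frame: x ahead of the robot, y to its left, z up, the work surface at z = 0. Lengths are in m, angles in rad, forces in N, time in s.
With the tool pointing down it reaches from about 0.425 to 0.875 m from the base axis. Payload 8.4 kg.
Tool frame: the origin (TCP) lies midway between the tips of the shut fingers; the grasp point (between the pads) lies 19 mm behind it; z points along the fingers, y is the line along which they close (so a half turn about z gives the same grasp; the last joint's range is limited). The gripper opens to 87 mm and grips with 3 to 60 N. Pads are 19 mm wide; open, the fingers measure 117 mm over their backs; the gripper's body (75 mm by 190 mm) begins 51 mm behind the grasp point.
Start: joints at [-1.2, 0.333, 0.04, 1.465, -0.013, 1.343, -0.059], TCP at [0.294, 0.58, 0.223] pointing down, gripper open.
Joint ranges: [-2.58, 2.58], [-0.38, 2.09], [-1.3, 1.39], [0.25, 2.4], [-1.5, 4.64], [0.08, 2.09], [-2.65, 2.65]. Speed limits (rad/s): [2.22, 2.22, 2.79, 2.79, 3.14, 3.14, 3.14].

### API

Orientations are given as a rotation vector (axis times angle).
In Python, from rig import ctrl gives the robot as it stands.
- The arm moves only by the tool drive_tool, never from a script. Its argument "steps" is a list of rows, each a list of 5 numbers: the shift along the tool's x, y, z normalised to -1 to 1, where 1 is 20 cm, then the turn about the tool's z normalised to -1 to 1, where 1 is 180 degrees, then the opening, from 0 (shut) to 1 (fully open). In form: [[tx, ty, tz, roll, jaw], ...]. A call has 1 to 10 rows; each row is the pose to reach, as a shift and turn from the pose commanded when the call began, along the tool's axes at that moment, turning the shorter way round; what a row does not reach only later rows make up. A row lasts 1/8 s, in which the tool goes at most 62.5 mm and 10.7 degrees, less where a joint would pass 70% of its speed; a pose out of reach is approached as far as the arm can. A call with a number of a shift or a turn outside -1 to 1 is refused whole. A call with a gripper value outside its range is refused whole. The fingers move at their own pace and stop on an object; "squeeze" is the grip in N (left out, the last holds). Time passes only in rows, so rows that repeat a pose let the fingers close. It gives the time, the measured TCP pose, the force, the opening and the grip force at its end, in the units of the state.
- ctrl.get_state(): the state, without advancing time (a new reading comes with each control period).
- ctrl.get_image(name): name is "scene" or "side" or "wrist"; returns the picture (400x640x3 uint8, red, green, blue); there is no depth.
- ctrl.get_calibration(name): a dict with "fx", "fy", "cx", "cy" (pixels), "k1" (the pictures are not rectified: a ray, as slopes to the right and down, at radius r is drawn at 1 + k1 r^2 times it, then the intrinsics apply), "xyz" and "attitude" of the camera in the world. Camera axes: x right, y down, z forward; pixel columns grow to the right and rows downward; lengths in m; the calibration is good to about 2 mm. A picture is of the moment at which its call begins: read the wrist's pose just before it. get_calibration takes no time and is no camera call; for the wrist camera it gives the pose at the moment of the call.
- ctrl.finish_job(): hands the job in; it is judged then, once.
Trained networks look in the newest picture that a camera, given by its name, has taken for a name from the list of things; names that differ only in an ending like _2 or _b are one class to them, and where a whole thing is asked for, a point or a joint stands for the part that bears it (a point fixed in the world has none). Each returns a list of dicts, best first, with "confidence" (0 to 1); they miss things now and then, are a little off and sometimes report something else, mostly with a low value. They report only what shows in the picture. A call takes as long as a camera call. They do not tell look-alikes from the thing itself.
- ctrl.look_for(camera, query): "at" ([x, y, z] in m, in the coordinates of the camera as it stood for that picture, good to about 4 mm: the middle of the surface that is visible of it).
- ctrl.regions_of(camera, query): "region" (400x640 bool, what is visible of it).
- ctrl.tip_of(camera, query): "at" ([x, y, z] in m, in the coordinates of the camera as it stood for that picture, good to about 4 mm: a listed point, or the origin of a listed thing).
The state is a dict: "t": time; "joints": joint angles; "qd": joint speeds; "tau": joint torques, N m; "tcp_pos": TCP position; "ee_rot": TCP orientation; "force": force on the tool from outside, world axes, zero at the start; "torque": the same for the moment, N m; "width": finger opening in m; "grip_force": force on a finger pad.
Only numpy, scipy, OpenCV 4.12 (cv2) and the standard library are available. Lean on these libraries where they do the work, as an engineer would, in place of code of your own. Each camera call takes 0.05 s, during which the arm holds its last target. There are 200 camera calls.

## Working session

There is one attempt and no reset: what is moved stays moved. The work goes in short steps, Python scripts to look and compute and a tool call to move; the robot and the scene stay as the last step left them, time stands still between calls to the robot, and variables do not carry over. Pictures are saved under pics/ and viewed, at most 10 in all, crops included, and the job is handed in when it is done.

Besides the shell and the picture viewer there is one more tool, called after ">>>" as name(argument=value, ...) on one line, values as JSON. drive_tool: Moves the arm, as the interface text tells. Its arguments: {"type":"object","properties":{"steps":{"type":"array"},"squeeze":{"type":"number"}},"required":["steps"]}

```bash
ls; mkdir -p pics; cat > h.py <<'E'
import numpy as np,cv2
from rig import ctrl
from scipy.spatial.transform import Rotation as R
def att(c):
    a=np.array(c["attitude"],float)
    return a if a.shape==(3,3) else R.from_rotvec(a).as_matrix()
def w(c,p): return att(c)@np.array(p)+np.array(c["xyz"])
def snap(n,f):
    im=ctrl.get_image(n); cv2.imwrite("pics/"+f,im[:,:,::-1]); return im
def proj(c,p):
    q=att(c).T@(np.array(p)-np.array(c["xyz"])); s=q[:2]/q[2]; s=s*(1+c["k1"]*(s@s))
    return np.array([c["fx"]*s[0]+c["cx"],c["fy"]*s[1]+c["cy"]])
E
python3 - <<'E'
from h import *
np.set_printoptions(precision=4,suppress=True)
s=ctrl.get_state()
for k in s: print(k,np.round(s[k],4))
print(R.from_rotvec(s["ee_rot"]).as_matrix())
for n in ("scene","side","wrist"):
    print(n,ctrl.get_calibration(n))
a=snap("scene","a.png");b=snap("side","b.png")
for n in ("scene","side"):
    c=ctrl.get_calibration(n)
    for q in ("holder","bar_mid","stage_mid","light","station","stand","pallet","frame","cap","small_cap","spacer","housing","jar","driver","tape"):
        print(n,q,[(np.round(w(c,d["at"]),3).tolist(),round(d["confidence"],2)) for d in ctrl.tip_of(n,q)[:3]])
E
```

```text
pics
t 0.0
joints [-1.2002  0.3339  0.0398  1.4663 -0.0134  1.3433 -0.0585]
qd [0.0003 0.0012 0.0014 0.0005 0.0007 0.     0.0004]
tau [ -0.0008 -65.6374   1.3349 -40.3793  -0.0597   0.0451   0.0002]
tcp_pos [0.294  0.5791 0.2216]
ee_rot [-0.7311 -3.055   0.0026]
force [-0.0785 -0.0343 -0.6823]
torque [ 0.0589 -0.01   -0.0136]
grip_force 0.0
width 0.0868
[[-0.8917  0.4527 -0.0007]
 [ 0.4527  0.8917 -0.0015]
 [-0.0001 -0.0017 -1.    ]]
scene {'fx': 431.7913523709321, 'fy': 431.7913523709321, 'cx': 316.7466218228004, 'cy': 201.09591740570448, 'k1': -0.039379332669098925, 'xyz': array([ 1.4815, -0.2264,  1.0087]), 'attitude': array([-1.8361, -1.4885,  0.6919])}
side {'fx': 431.92939982581254, 'fy': 431.92939982581254, 'cx': 321.65160357246657, 'cy': 198.98375168499626, 'k1': -0.051260209834017204, 'xyz': array([-0.064 , -0.7301,  0.8688]), 'attitude': array([-2.1244,  0.7201, -0.363 ])}
wrist {'fx': 286.5173206797219, 'fy': 286.5173206797219, 'cx': 316.72893377733163, 'cy': 202.49937428971558, 'k1': -0.017763123160836846, 'xyz': array([0.2322, 0.6102, 0.384 ]), 'attitude': array([2.487 ,
[... 1176 characters left out ...]
0.32)]
side station [([0.619, 0.033, -0.004], 0.82), ([0.654, 0.041, 0.232], 0.27)]
side stand [([0.536, 0.34, -0.002], 0.66)]
side pallet [([0.505, -0.277, -0.0], 0.98)]
side frame [([0.516, 0.013, 0.093], 0.89), ([0.227, 0.359, 0.01], 0.83), ([0.26, -0.287, 0.001], 0.75)]
side cap [([0.462, -0.339, 0.009], 0.62)]
side small_cap [([0.44, -0.24, 0.009], 0.62), ([0.534, 0.342, 0.194], 0.4)]
side spacer [([0.562, -0.319, 0.009], 0.7), ([0.51, 0.016, 0.098], 0.26)]
side housing [([0.541, -0.226, 0.009], 0.72), ([0.618, 0.034, -0.005], 0.59)]
side jar [([0.406, 0.193, 0.001], 0.57), ([0.657, 0.04, 0.233], 0.51)]
side driver [([0.395, 0.001, -0.001], 0.81)]
side tape [([0.705, -0.18, 0.0], 0.55)]
```

View pics/a.png

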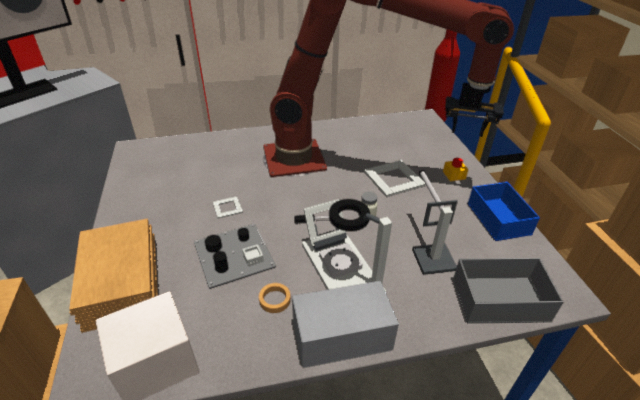

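View pics/b.png

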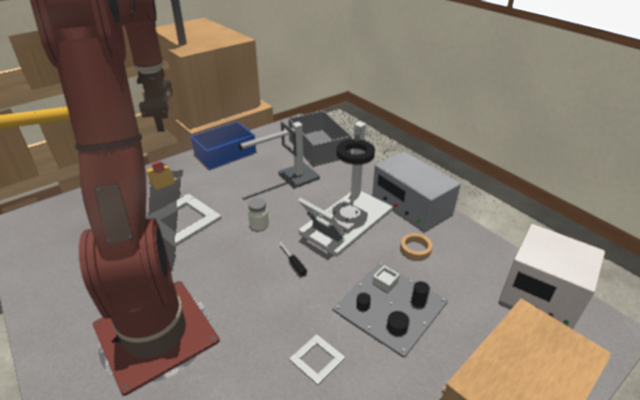

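```bash
python3 - <<'E'
import cv2,numpy as np
a=cv2.imread("pics/a.png");b=cv2.imread("pics/b.png")
f=lambda i,x,y:cv2.resize(i[y:y+75,x:x+100],(400,300),interpolation=cv2.INTER_CUBIC)
cv2.imwrite("pics/c.png",np.vstack([np.hstack([f(a,398,165),f(b,230,115)]),np.hstack([f(b,335,262),f(b,290,190)])]))
E
```

```text
(no output)
```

View pics/c.png

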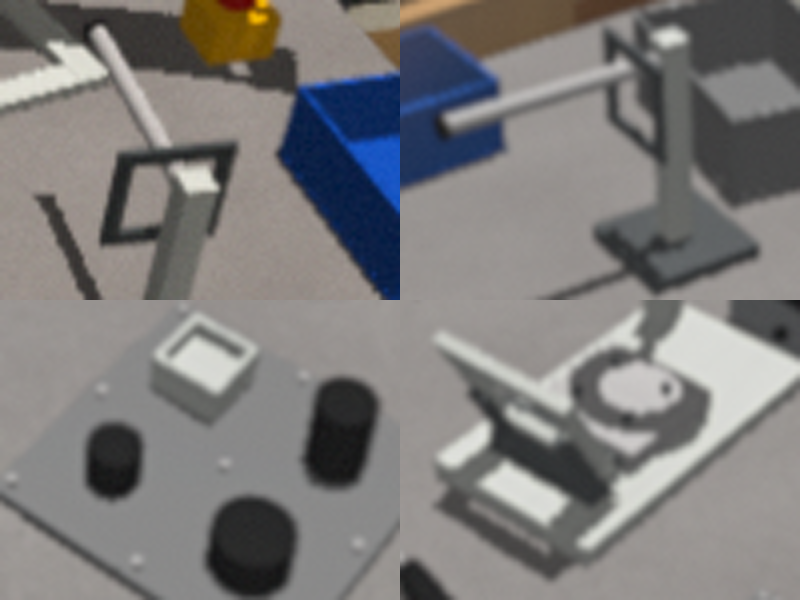

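```bash
python3 - <<'E'
from h import *
from scipy.optimize import least_squares
np.set_printoptions(precision=4,suppress=True)
C={n:ctrl.get_calibration(n) for n in("scene","side")}
def ray(n,px,z):
    c=C[n];u=np.array([(px[0]-c["cx"])/c["fx"],(px[1]-c["cy"])/c["fy"]]);v=u.copy()
    for _ in range(9): v=u/(1+c["k1"]*(v@v))
    d=att(c)@np.r_[v,1]; o=np.array(c["xyz"]); return o+d*(z-o[2])/d[2]
for n,p,z in(("scene",(422.2,172.5),.19),("side",(240.7,146.3),.19),("scene",(446.7,210),.21),("side",(298,124.5),.21),
  ("scene",(384,223),.277),("side",(360,126),.277)): print(n,z,ray(n,p,z))
H=[(.509,.017),(.51,.014)];S=[(.617,.04),(.623,.038),(.618,.04),(.619,.033)];L=[(.652,.046),(.654,.043)]
def f(p):
    c,s=np.cos(p[2]),np.sin(p[2]); g=lambda x,y:np.array([p[0]+c*x-s*y,p[1]+s*x+c*y])
    return np.concatenate([g(-.11,0)-h for h in H]+[g(0,0)-h for h in S]+[g(.035,0)-h for h in L]+[g(.125,.055)-ray("scene",(384,223),.277)[:2],g(.125,.055)-ray("side",(360,126),.277)[:2]])
r=least_squares(f,[.62,.04,.2]);print(r.x,r.fun)
E
```

```text
scene 0.19 [0.4435 0.3528 0.19  ]
side 0.19 [0.4499 0.3474 0.19  ]
scene 0.21 [0.6538 0.3357 0.21  ]
side 0.21 [0.6536 0.3267 0.21  ]
scene 0.277 [0.7375 0.1113 0.277 ]
side 0.277 [0.7201 0.1018 0.277 ]
[0.618  0.0359 0.1691] [ 0.0005  0.0004 -0.0005  0.0034  0.001  -0.0041 -0.005  -0.0021 -0.
 -0.0041 -0.001   0.0029  0.0005 -0.0042 -0.0015 -0.0012 -0.0056 -0.0001
  0.0118  0.0094]
```

>>> drive_tool(steps=[[0,0,-0.4,0,1],[0,0,-0.8,0,1],[0,0,-1,0,1],[0,0,-1,0,1]])

```text
t: 2.1
tcp_pos: [0.2947, 0.5803, 0.428]
ee_rot: [0.731, 3.054, 0.012]
force: [-1.1, -0.3, -0.4]
width: 0.0872
grip_force: 0.0
```

>>> drive_tool(steps=[[-0.3,-0.12,0,0,1],[-0.6,-0.24,0,0,1],[-0.93,-0.38,0,0,1]])

```text
t: 2.48
tcp_pos: [0.418, 0.4362, 0.4218]
ee_rot: [-0.731, -3.055, 0.001]
force: [0.9, 0.3, -0.3]
width: 0.0872
grip_force: 0.0
```

>>> drive_tool(steps=[[-0.3,-0.12,0,0,1],[-0.6,-0.24,0,0,1],[-0.93,-0.38,0,0,1]])

```text
t: 2.85
tcp_pos: [0.5407, 0.2945, 0.422]
ee_rot: [-0.731, -3.055, 0.001]
force: [-0.1, 1.3, -0.0]
width: 0.087
grip_force: 0.0
```

>>> drive_tool(steps=[[-0.3,-0.12,0,0.06,1],[-0.6,-0.24,0,0.12,1],[-0.93,-0.38,0,0.18,1],[-0.93,-0.38,0,0.24,1],[-0.93,-0.38,0,0.295,1],[-0.93,-0.38,0,0.295,1]])

```text
t: 3.6
tcp_pos: [0.6713, 0.144, 0.4216]
ee_rot: [-2.019, -2.406, 0.002]
force: [0.1, 1.2, -0.6]
width: 0.0868
grip_force: 0.0
```

```bash
python3 - <<'E'
from h import *
s=ctrl.get_state()
for k in ("t","joints","tcp_pos","ee_rot"): print(k,np.round(s[k],4))
print(R.from_rotvec(s["ee_rot"]).as_matrix().round(3))
E
```

```text
t 3.6
joints [-0.5655  0.4306  0.4882  0.9831 -0.2006  1.7704  0.0188]
tcp_pos [0.6713 0.144  0.4216]
ee_rot [-2.0187e+00 -2.4064e+00  2.0000e-03]
[[-0.174  0.985 -0.001]
 [ 0.985  0.174 -0.001]
 [-0.    -0.001 -1.   ]]
```

>>> drive_tool(steps=[[0,0.25,-0.25,0,1],[0,0.5,-0.5,0,1],[0,0.75,-0.75,0,1],[0,1,-1,0,1],[0,1,-1,0,1]])

```text
t: 4.22
tcp_pos: [0.7582, 0.1569, 0.5076]
ee_rot: [1.994, 2.377, 0.066]
force: [0.0, 0.5, -0.2]
width: 0.0872
grip_force: 0.0
```

```bash
cat > st.py <<'E'
from h import *
s=ctrl.get_state()
for k in ("t","joints","tcp_pos"): print(k,np.round(s[k],4).tolist())
M=R.from_rotvec(s["ee_rot"]).as_matrix(); print(M.round(3)); print("tilt",np.degrees(np.arccos(-M[2,2])).round(2))
E
python3 st.py
```

```text
t 4.225
joints [-0.3508, 0.7728, 0.5639, 0.2551, -0.4577, 2.0891, -0.0131]
tcp_pos [0.7582, 0.1569, 0.5076]
[[-0.174  0.983  0.056]
 [ 0.985  0.174  0.008]
 [-0.002  0.057 -0.998]]
tilt 3.26
```

>>> drive_tool(steps=[[0,0,-1,0,1],[0,0,-1,0,1],[0,0,-1,0,1],[0,0,-1,0,1]])

```text
t: 4.72
tcp_pos: [0.6985, 0.1692, 0.6547]
ee_rot: [1.864, 2.281, 0.304]
force: [0.0, 0.1, -0.1]
width: 0.0871
grip_force: 0.0
```

```bash
python3 st.py
```

```text
t 4.725
joints [-0.4812, 0.6217, 1.0305, 0.254, -0.7893, 2.0891, 0.0322]
tcp_pos [0.6985, 0.1692, 0.6547]
[[-0.198  0.943  0.266]
 [ 0.98   0.193  0.044]
 [-0.01   0.27  -0.963]]
tilt 15.66
```

>>> drive_tool(steps=[[0,0.5,-1,0,1],[0,0.5,-1,0,1],[0,0.5,-1,0,1],[0,0.5,-1,0,1]])

```text
t: 5.22
tcp_pos: [0.6594, 0.1582, 0.7054]
ee_rot: [1.84, 2.248, 0.365]
force: [0.3, -0.5, 0.1]
width: 0.0872
grip_force: 0.0
```

```bash
python3 st.py
```

```text
t 5.225
joints [-0.4551, 0.5037, 0.6253, 0.2542, -0.4191, 2.0891, -0.0182]
tcp_pos [0.6594, 0.1582, 0.7054]
[[-0.196  0.927  0.318]
 [ 0.981  0.188  0.056]
 [-0.008  0.323 -0.946]]
tilt 18.85
```

>>> drive_tool(steps=[[0,0,-1,0,1],[0,0,-1,0,1],[0,0,-1,0,1],[0,0,-1,0,1]])

```text
t: 5.72
tcp_pos: [0.5698, 0.158, 0.8214]
ee_rot: [1.727, 2.141, 0.56]
force: [-0.3, 1.8, 0.2]
width: 0.087
grip_force: 0.0
```

```bash
python3 st.py
```

```text
t 5.725
joints [-0.6657, 0.3575, 1.0411, 0.2547, -0.6193, 2.0889, 0.0044]
tcp_pos [0.5698, 0.158, 0.8214]
[[-0.208  0.847  0.489]
 [ 0.978  0.186  0.094]
 [-0.012  0.498 -0.867]]
tilt 29.87
```

>>> drive_tool(steps=[[-0.06,-0.22,0.21,0,1],[-0.13,-0.45,0.42,0,1],[-0.19,-0.68,0.63,0,1],[-0.26,-0.9,0.84,0,1],[-0.26,-0.9,0.84,0,1]])

```text
t: 6.35
tcp_pos: [0.5116, 0.1212, 0.7698]
ee_rot: [1.787, 2.125, 0.568]
force: [0.7, -3.0, 0.1]
width: 0.0869
grip_force: 0.0
```

```bash
python3 st.py
```

```text
t 6.35
joints [-1.6152, -0.146, 0.9698, 0.8234, 0.3326, 1.9032, -0.2601]
tcp_pos [0.5116, 0.1212, 0.7698]
[[-0.176  0.863  0.474]
 [ 0.984  0.145  0.103]
 [ 0.02   0.484 -0.875]]
tilt 29.0
```

>>> drive_tool(steps=[[-0.06,-0.22,0.21,0,1],[-0.13,-0.45,0.42,0,1],[-0.19,-0.68,0.63,0,1],[-0.26,-0.9,0.84,0,1],[-0.26,-0.9,0.84,0,1]])

```text
t: 6.98
tcp_pos: [0.4645, 0.0818, 0.6256]
ee_rot: [1.767, 2.137, 0.573]
force: [-0.6, -0.1, 0.8]
width: 0.0873
grip_force: 0.0
```

```bash
python3 st.py
```

```text
t 6.975
joints [-0.7824, -0.3759, 0.2635, 1.4083, 0.2361, 1.5978, -0.2568]
tcp_pos [0.4645, 0.0818, 0.6256]
[[-0.192  0.858  0.477]
 [ 0.981  0.16   0.108]
 [ 0.016  0.489 -0.872]]
tilt 29.28
```

>>> drive_tool(steps=[[-0.08,-0.2,0.25,0,1],[-0.16,-0.4,0.5,0,1],[-0.24,-0.55,0.75,0,1],[-0.32,-0.7,1,0,1],[-0.32,-0.7,1,0,1],[-0.32,-0.7,1,0,1]])

```text
t: 7.72
tcp_pos: [0.4824, 0.036, 0.4726]
ee_rot: [1.804, 2.129, 0.543]
force: [-0.9, -2.1, 1.7]
width: 0.087
grip_force: 0.0
```

```bash
python3 - <<'E'
exec(open("st.py").read())
c=ctrl.get_calibration("wrist"); snap("wrist","w1.png")
for q in("frame","holder","stage_mid","light","cap"):
    print(q,[(np.round(w(c,d["at"]),4).tolist(),round(d["confidence"],2)) for d in ctrl.tip_of("wrist",q)[:2]])
E
```

```text
t 7.725
joints [0.0252, -0.3814, -0.1087, 1.7475, -0.0975, 1.2907, 0.0834]
tcp_pos [0.4824, 0.036, 0.4726]
[[-0.168  0.873  0.458]
 [ 0.986  0.141  0.093]
 [ 0.016  0.467 -0.884]]
tilt 27.83
frame [([0.5147, 0.0124, 0.0938], 0.81)]
holder [([0.5103, 0.0174, 0.096], 0.82)]
stage_mid [([0.6171, 0.0421, 0.038], 0.88)]
light [([0.6472, 0.0424, 0.2303], 0.7)]
cap []
```

View pics/w1.png

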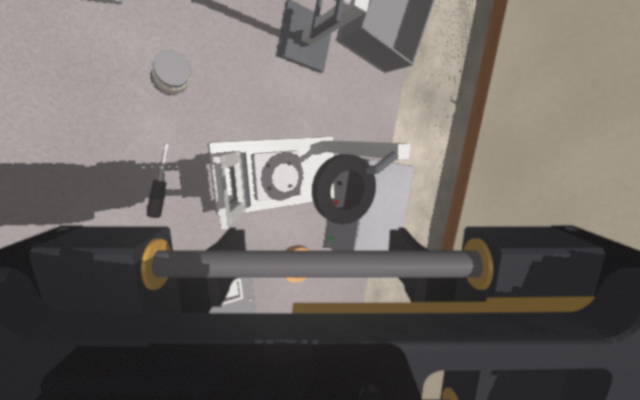

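```bash
cat >> h.py <<'E'
def ray(c,px,z):
    u=np.array([(px[0]-c["cx"])/c["fx"],(px[1]-c["cy"])/c["fy"]]);v=u.copy()
    for _ in range(9): v=u/(1+c["k1"]*(v@v))
    d=att(c)@np.r_[v,1]; o=np.array(c["xyz"]); return o+d*(z-o[2])/d[2]
E
python3 - <<'E'
from h import *
c=ctrl.get_calibration("wrist")
g=cv2.imread("pics/w1.png",0)
a=ray(c,(210,143.5),.018);b=ray(c,(333,137.5),.018);print(a,b,np.arctan2(*(b-a)[1::-1]))
for yaw in(.17,.2,.23):
  Rz=R.from_euler("z",yaw).as_matrix()
  print(yaw,[np.round(proj(c,Rz@p+[.618,.0385,0])).tolist() for p in([-.13,.075,.018],[.15,.075,.018],[-.13,-.075,.018],[-.05,-.05,.04],[-.05,.05,.04])])
im=cv2.imread("pics/w1.png")[120:240,190:430]; cv2.imwrite("pics/w1c.png",cv2.resize(im,(800,400),interpolation=cv2.INTER_CUBIC))
E
```

```text
[0.47632967 0.10273803 0.018     ] [0.75044481 0.16489613 0.018     ] 0.22298811285892023
0.17 [[210.0, 150.0], [332.0, 149.0], [215.0, 223.0], [255.0, 210.0], [253.0, 162.0]]
0.2 [[209.0, 152.0], [331.0, 147.0], [216.0, 225.0], [256.0, 210.0], [253.0, 163.0]]
0.23 [[208.0, 154.0], [330.0, 145.0], [217.0, 226.0], [256.0, 211.0], [252.0, 164.0]]
```

View pics/w1c.png

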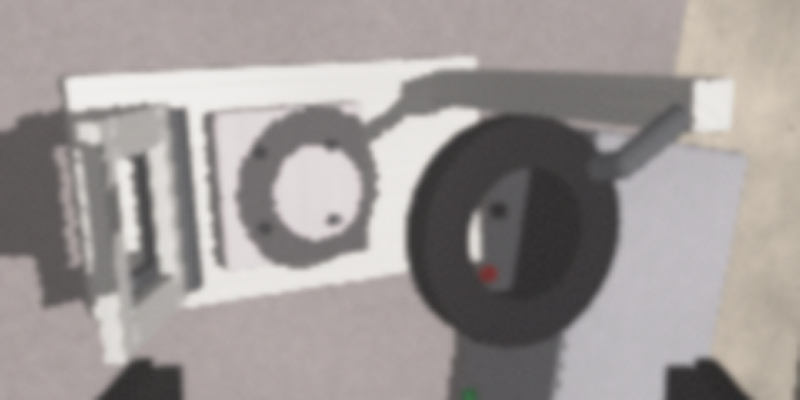

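```bash
python3 - <<'E'
exec(open("st.py").read())
np.set_printoptions(precision=4,suppress=True)
c=ctrl.get_calibration("wrist"); im=snap("wrist","w2.png"); a=cv2.imread("pics/w1.png")
print(abs(im[:,:,::-1].astype(int)-a).mean())
sh,_=cv2.phaseCorrelate(np.float32(a[120:200,200:420,1]),np.float32(im[120:200,200:420,1]));print(sh)
sh=np.array(sh)
P=[ray(c,np.array(p)+sh,.047) for p in((268.3,165.6),(289.6,163.2),(269.2,188.7),(290.2,185.7))];P=np.array(P);print(P,P.mean(0))
d=(P[1]-P[0]+P[3]-P[2]);print(np.arctan2(d[1],d[0]),np.linalg.norm(d)/2); d=(P[0]-P[2]+P[1]-P[3]);print(np.arctan2(-d[0],d[1]),np.linalg.norm(d)/2)
a=ray(c,np.array((209.5,143.4))+sh,.018);b=ray(c,np.array((332.8,137.4))+sh,.018);print(a,b,np.arctan2(*(b-a)[1::-1]))
E
```

```text
t 8.025
joints [-0.0144, -0.3814, -0.0944, 1.7431, -0.1042, 1.2939, 0.0832]
tcp_pos [0.4813, 0.05, 0.4755]
[[-0.196  0.869  0.455]
 [ 0.98   0.16   0.116]
 [ 0.028  0.469 -0.883]]
tilt 28.02
7.723203125
(-2.8934547754054165, -0.18733484907461673)
[[0.5843 0.0769 0.047 ]
 [0.6302 0.0885 0.047 ]
 [0.593  0.0294 0.047 ]
 [0.6393 0.0407 0.047 ]] [0.6117 0.0588 0.047 ]
0.24282610001679894 0.04749228649397134
0.18493063002473623 0.048511352226263606
[0.4701 0.1022 0.018 ] [0.7419 0.164  0.018 ] 0.22346579380260503
```

>>> drive_tool(steps=[[-0.06,-0.2,0.25,0,1],[-0.12,-0.4,0.5,0,1],[-0.18,-0.6,0.75,0,1],[-0.23,-0.8,1,0,1],[-0.23,-0.8,1,0,1],[-0.23,-0.8,1,0,1]])

```text
t: 8.82
tcp_pos: [0.4555, 0.001, 0.2071]
ee_rot: [1.805, 2.173, 0.552]
force: [0.2, 0.0, 1.3]
width: 0.0873
grip_force: 0.0
```

```bash
python3 st.py
```

```text
t 8.825
joints [0.439, -0.3807, -0.3388, 2.264, -0.3923, 0.8314, 0.4864]
tcp_pos [0.4555, 0.001, 0.2071]
[[-0.193  0.881  0.432]
 [ 0.98   0.155  0.121]
 [ 0.04   0.447 -0.893]]
tilt 26.69
```

>>> drive_tool(steps=[[0,0,0.15,0,1],[0.01,-0.01,0.3,0,1],[0.01,-0.01,0.4,0,1],[0.01,-0.01,0.45,0,1],[0.01,-0.01,0.45,0,1]])

```text
t: 9.45
tcp_pos: [0.4968, 0.0139, 0.1306]
ee_rot: [1.801, 2.169, 0.559]
force: [-0.8, 0.3, -0.0]
width: 0.087
grip_force: 0.0
```

```bash
python3 - <<'E'
exec(open("st.py").read())
u=np.array([-.49,-.0993,.866]);h=np.array([.5107,.0166,.094])
d=s["tcp_pos"]-h;print("along u",d@u,"rest in tool",(M.T@(d-(d@u)*u)).round(4), s["force"])
c=ctrl.get_calibration("wrist"); snap("wrist","w3.png")
print([(np.round(w(c,d["at"]),4).tolist(),round(d["confidence"],2)) for d in ctrl.tip_of("wrist","frame")[:2]])
E
```

```text
t 9.45
joints [0.428, -0.1905, -0.4192, 2.3028, -0.3671, 0.5824, 0.4464]
tcp_pos [0.4968, 0.0139, 0.1306]
[[-0.193  0.878  0.439]
 [ 0.98   0.154  0.122]
 [ 0.04   0.454 -0.89 ]]
tilt 27.11
along u 0.038772957465639704 rest in tool [ 0.0003  0.006  -0.0003] [-0.78100672  0.31594355 -0.01879116]
[([0.512, 0.0124, 0.0928], 0.86)]
```

View pics/w3.png

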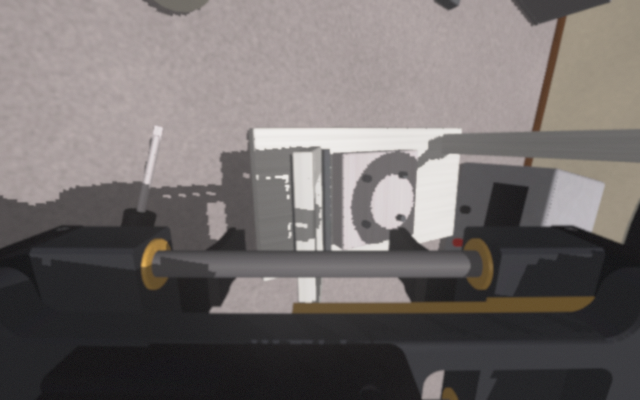

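>>> drive_tool(steps=[[0,-0.02,0.015,0,1],[0,-0.02,0.015,0,0.5],[0,-0.02,0.015,0,0.05],[0,-0.02,0.015,0,0],[0,-0.02,0.015,0,0],[0,-0.02,0.015,0,0],[0,-0.02,0.015,0,0],[0,-0.02,0.015,0,0]], squeeze=30)

```text
t: 10.55
tcp_pos: [0.4929, 0.0128, 0.1243]
ee_rot: [1.804, 2.169, 0.557]
force: [-0.5, 0.2, -0.0]
width: 0.0252
grip_force: 0.0
```

>>> drive_tool(steps=[[0,0,0,0,0],[0,0,0,0,0],[0,0,0,0,0],[0,0,0,0,0]], squeeze=30)

```text
t: 11.05
tcp_pos: [0.4935, 0.0129, 0.1248]
ee_rot: [1.803, 2.168, 0.558]
force: [4.6, 1.1, -0.2]
width: 0.0105
grip_force: 29.8
```

>>> drive_tool(steps=[[0,0,-0.1,0,0],[0.005,-0.01,-0.2,0,0],[0.01,-0.015,-0.3,0,0],[0.01,-0.02,-0.4,0,0],[0.015,-0.025,-0.5,0,0],[0.015,-0.025,-0.5,0,0]])

```text
t: 11.8
tcp_pos: [0.4535, 0.0022, 0.208]
ee_rot: [1.806, 2.177, 0.555]
force: [-0.2, 0.4, -1.1]
width: 0.0097
grip_force: 30.0
```

```bash
python3 st.py
```

```text
t 11.8
joints [0.2693, -0.3806, -0.2075, 2.2702, -0.3128, 0.8242, 0.4095]
tcp_pos [0.4535, 0.0022, 0.208]
[[-0.195  0.881  0.43 ]
 [ 0.98   0.155  0.126]
 [ 0.044  0.446 -0.894]]
tilt 26.63
```

>>> drive_tool(steps=[[0.05,0.1,-0.2,0,0],[0.25,0.2,-0.375,0,0],[0.5,0.42,-0.375,0,0],[0.75,0.42,-0.375,0,0],[0.89,0.42,-0.375,0,0],[0.89,0.42,-0.375,0,0]])

```text
t: 12.55
tcp_pos: [0.4597, 0.183, 0.3192]
ee_rot: [1.802, 2.182, 0.553]
force: [0.7, -1.4, -2.5]
width: 0.0097
grip_force: 30.0
```

```bash
python3 st.py
```

```text
t 12.55
joints [0.0003, -0.371, -0.4062, 2.0198, -0.1019, 1.0045, -0.1901]
tcp_pos [0.4597, 0.183, 0.3192]
[[-0.199  0.881  0.429]
 [ 0.979  0.159  0.126]
 [ 0.042  0.445 -0.895]]
tilt 26.55
```

>>> drive_tool(steps=[[0.2,-0.15,0.02,0.02,0],[0.4,-0.25,0.05,0.04,0],[0.6,-0.35,0.1,0.06,0],[0.8,-0.4,0.12,0.08,0],[0.875,-0.4,0.12,0.08,0],[0.875,-0.4,0.12,0.08,0]])

```text
t: 13.3
tcp_pos: [0.3668, 0.3414, 0.269]
ee_rot: [2.096, 1.961, 0.601]
force: [0.2, -0.3, -1.5]
width: 0.0098
grip_force: 30.0
```

```bash
python3 - <<'E'
exec(open("st.py").read())
snap("side","s1.png"); snap("scene","s2.png")
for n in("side","scene"):
    c=ctrl.get_calibration(n)
    for q in("frame","bar_mid"): print(n,q,[(np.round(w(c,d["at"]),4).tolist(),round(d["confidence"],2)) for d in ctrl.tip_of(n,q)[:3]])
print("pred centre",s["tcp_pos"]+.0355*M[:,2])
a=cv2.imread("pics/s1.png")[90:240,180:380];b=cv2.imread("pics/s2.png")[110:260,360:560]
cv2.imwrite("pics/s12.png",cv2.resize(np.hstack([a,b]),(800,300),interpolation=cv2.INTER_CUBIC))
E
```

```text
t 13.3
joints [-0.3347, -0.2916, -0.5985, 2.0487, 0.1407, 0.9706, -1.0681]
tcp_pos [0.3668, 0.3414, 0.269]
[[ 0.032  0.903  0.429]
 [ 0.988 -0.093  0.123]
 [ 0.151  0.42  -0.895]]
tilt 26.48
side frame [([0.2652, -0.2858, 0.0052], 0.82), ([0.5654, -0.3199, 0.0097], 0.65)]
side bar_mid [([0.5337, 0.3406, 0.1909], 0.93)]
scene frame [([0.3791, 0.3379, 0.2382], 0.92), ([0.2695, -0.2918, 0.0032], 0.84), ([0.2214, 0.3596, 0.0093], 0.7)]
scene bar_mid [([0.5296, 0.343, 0.1938], 0.85), ([0.4608, -0.3367, 0.0132], 0.47), ([0.7068, -0.1737, 0.0016], 0.28)]
pred centre [0.38202588 0.34576891 0.23727258]
```

View pics/s12.png

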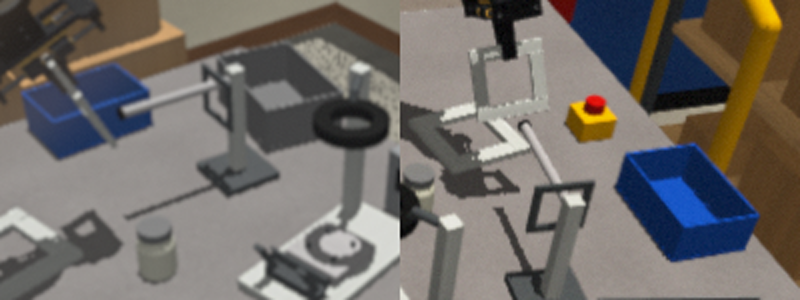

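>>> drive_tool(steps=[[0.012,-0.05,0.1,0,0],[0.025,-0.1,0.21,0,0],[0.025,-0.1,0.21,0,0],[0.025,-0.1,0.21,0,0]])

```text
t: 14.1
tcp_pos: [0.3678, 0.3537, 0.2262]
ee_rot: [2.096, 1.959, 0.606]
force: [0.7, 0.1, -1.7]
width: 0.0098
grip_force: 30.0
```

```bash
python3 - <<'E'
exec(open("st.py").read())
c=ctrl.get_calibration("scene"); snap("scene","s3.png")
print([(np.round(w(c,d["at"]),4).tolist(),round(d["confidence"],2)) for d in ctrl.tip_of("scene","frame")[:1]])
p=s["tcp_pos"]+.0355*M[:,2]; print("pred centre",p,s["force"])
e=np.array([.996,-.09,0]);b=np.array([.533,.342,.19]);d=p-b;print("bar x",d@e,"off tool",M.T@(d-(d@e)*e),"e in tool",M.T@e)
E
```

```text
t 14.1
joints [-0.3248, -0.2356, -0.6554, 2.0977, 0.2012, 0.8828, -1.1608]
tcp_pos [0.3678, 0.3537, 0.2262]
[[ 0.033  0.902  0.431]
 [ 0.988 -0.095  0.124]
 [ 0.153  0.422 -0.894]]
tilt 26.67
[([0.3795, 0.3536, 0.1984], 0.94)]
pred centre [0.38310886 0.35812257 0.19451881] [ 0.71405737  0.12280244 -1.74731477]
bar x -0.15074260762706657 off tool [ 0.00322448  0.00188726 -0.00361306] e in tool [-0.05631499  0.90656135  0.41843894]
```

>>> drive_tool(steps=[[-0.01,0.13,0.075,0,0],[-0.02,0.26,0.14,0,0],[-0.03,0.39,0.2,0,0],[-0.04,0.52,0.26,0,0],[-0.05,0.65,0.32,0,0],[-0.05,0.65,0.32,0,0],[-0.05,0.65,0.32,0,0]])

```text
t: 15.08
tcp_pos: [0.5117, 0.3397, 0.2217]
ee_rot: [2.096, 1.959, 0.605]
force: [-1.0, 0.3, -1.4]
width: 0.0098
grip_force: 30.0
```

```bash
python3 - <<'E'
exec(open("st.py").read())
c=ctrl.get_calibration("scene"); snap("scene","s4.png"); snap("side","s5.png")
print([(np.round(w(c,d["at"]),4).tolist(),round(d["confidence"],2)) for d in ctrl.tip_of("scene","frame")[:1]])
p=s["tcp_pos"]+.0355*M[:,2]; print("pred centre",p,s["force"])
e=np.array([.996,-.09,0]);b=np.array([.533,.342,.19]);d=p-b;print("bar x",d@e,"off tool",M.T@(d-(d@e)*e))
a=cv2.imread("pics/s5.png")[90:240,180:380];b=cv2.imread("pics/s4.png")[110:260,360:560]
cv2.imwrite("pics/s45.png",cv2.resize(np.hstack([a,b]),(800,300),interpolation=cv2.INTER_CUBIC))
E
```

```text
t 15.075
joints [-0.2365, -0.0049, -0.5476, 1.9413, 0.299, 0.8133, -1.0152]
tcp_pos [0.5117, 0.3397, 0.2217]
[[ 0.032  0.902  0.431]
 [ 0.988 -0.095  0.124]
 [ 0.153  0.422 -0.894]]
tilt 26.65
[([0.5221, 0.3343, 0.1916], 0.93)]
pred centre [0.52696291 0.34410071 0.19001812] [-0.98028061  0.26886791 -1.43460141]
bar x -0.006202004474435132 off tool [ 1.53087240e-03 -1.24669958e-05  2.35831796e-04]
```

View pics/s45.png

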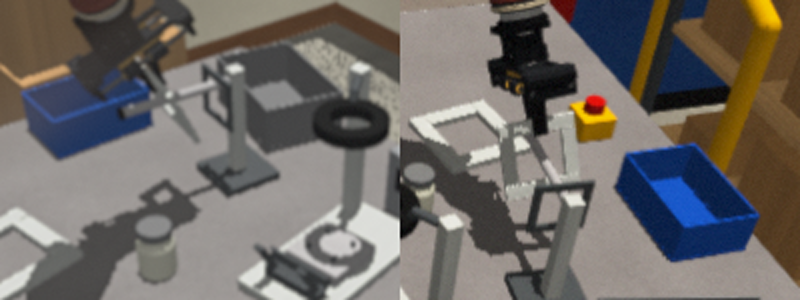

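>>> drive_tool(steps=[[0,-0.01,0.02,0,0],[0,-0.01,0.02,0,0.3],[0,-0.01,0.02,0,0.3],[0,-0.01,0.02,0,0.3],[0,-0.01,0.02,0,0.3],[0,-0.01,-0.02,0,0.35],[0,-0.01,-0.08,0,0.4],[0,-0.01,-0.16,0,0.4],[0,-0.01,-0.3,0,0.4],[0,-0.01,-0.45,0,0.4]])

```text
t: 16.48
tcp_pos: [0.4705, 0.3285, 0.3027]
ee_rot: [2.095, 1.959, 0.606]
force: [0.2, 0.9, 0.4]
width: 0.0347
grip_force: 0.0
```

```bash
python3 - <<'E'
exec(open("st.py").read())
snap("scene","s6.png"); snap("side","s7.png");print(s["force"])
for n in("scene","side"):
  c=ctrl.get_calibration(n); print([(np.round(w(c,d["at"]),4).tolist(),round(d["confidence"],2)) for d in ctrl.tip_of(n,"frame")[:2]])
a=cv2.imread("pics/s7.png")[90:240,180:380];b=cv2.imread("pics/s6.png")[110:260,360:560]
cv2.imwrite("pics/s67.png",cv2.resize(np.hstack([a,b]),(800,300),interpolation=cv2.INTER_CUBIC))
E
```

```text
t 16.475
joints [-0.2364, -0.1528, -0.5345, 1.8936, 0.1692, 0.9738, -0.9155]
tcp_pos [0.4705, 0.3285, 0.3027]
[[ 0.032  0.902  0.431]
 [ 0.988 -0.095  0.124]
 [ 0.153  0.422 -0.894]]
tilt 26.67
[0.19320428 0.86473059 0.3634949 ]
[([0.5087, 0.343, 0.1634], 0.73), ([0.2677, -0.2924, 0.0084], 0.69)]
[([0.2604, -0.2886, 0.0025], 0.95), ([0.2241, 0.3595, 0.0073], 0.58)]
```

View pics/s67.png

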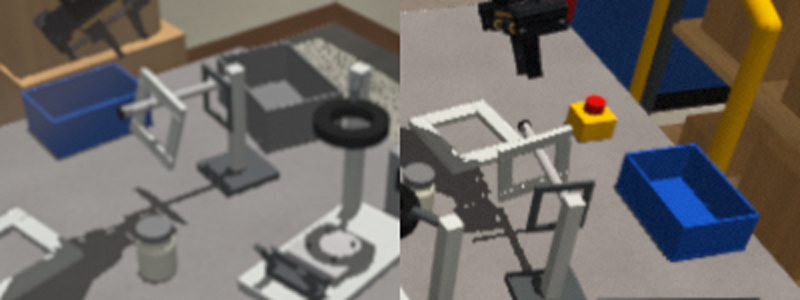

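```bash
python3 - <<'E'
from h import *
np.set_printoptions(precision=4,suppress=True)
from scipy.optimize import least_squares
A=ctrl.get_calibration("scene");B=ctrl.get_calibration("side")
Q={"t+":((445,175),(251.5,124)),"t-":((409,186),(272.5,140)),"b+":((445,199),(246.5,154)),"b-":((410,210),(267.5,172.5))}
def res(v):
    r=R.from_rotvec(v[3:]).as_matrix()
    o=[]
    for k,(a,b) in Q.items():
        p=v[:3]+r@np.array([0,.06 if k[1]=="+" else -.06,.06 if k[0]=="t" else -.06]);o+=[proj(A,p)-a,proj(B,p)-b]
    return np.concatenate(o)
r=least_squares(res,[.51,.343,.163,0,0,0]);m=R.from_rotvec(r.x[3:]).as_matrix()
print(r.x[:3],m,r.fun.round(1),"ang",np.degrees(np.arccos(m[:,0]@[.996,-.09,0])))
s=ctrl.get_state();print(s["t"],s["joints"])
E
```

```text
[0.5136 0.3459 0.162 ] [[ 0.9898 -0.0541  0.1322]
 [ 0.0769  0.9817 -0.1742]
 [-0.1203  0.1826  0.9758]] [ 1.5 -1.  -0.5 -1.4  1.4 -0.4  0.4  2.5 -1.8  0.3  0.5 -1.  -0.6  0.4
  0.1  0.6] ang 11.799922235220079
16.675 [-0.2366 -0.1519 -0.5347  1.8943  0.1711  0.9712 -0.9171]
```

>>> drive_tool(steps=[[0,0.1,-0.3,-0.055,0.4],[-0.1,0.29,-0.3,-0.11,0.6],[-0.2,0.29,-0.3,-0.165,1],[-0.3,0.29,-0.3,-0.22,1],[-0.45,0.29,-0.3,-0.275,1],[-0.6,0.29,-0.3,-0.33,1],[-0.75,0.29,-0.3,-0.385,1],[-0.9,0.29,-0.3,-0.44,1],[-0.95,0.29,-0.3,-0.495,1],[-0.95,0.29,-0.3,-0.55,1]])

```text
t: 17.92
tcp_pos: [0.4915, 0.1266, 0.3489]
ee_rot: [-0.126, 2.684, 0.146]
force: [-0.3, 0.2, -0.6]
width: 0.0872
grip_force: 0.0
```

```bash
python3 st.py
```

```text
t 17.925
joints [-0.3924, -0.3475, 0.0165, 1.9651, 0.056, 1.0632, 1.273]
tcp_pos [0.4915, 0.1266, 0.3489]
[[-0.896 -0.112  0.43 ]
 [-0.065  0.99   0.123]
 [-0.439  0.082 -0.895]]
tilt 26.54
```

>>> drive_tool(steps=[[0.03,-0.25,0.03,-0.03,1],[0.06,-0.5,0.06,-0.059,1],[0.1,-0.75,0.09,-0.059,1],[0.13,-1,0.12,-0.059,1],[0.13,-1,0.12,-0.059,1]])

```text
t: 18.55
tcp_pos: [0.4996, -0.0726, 0.2983]
ee_rot: [-0.359, 2.658, 0.09]
force: [0.1, 0.3, -0.4]
width: 0.0867
grip_force: 0.0
```

```bash
cat > go.py <<'E'
import sys
exec(open("st.py").read())
t=np.array(eval(sys.argv[1]));d=M.T@(t-s["tcp_pos"]);print("shift/0.2",(d/.2).round(3),"level roll deg",np.degrees(np.arctan2(M[2,1],M[2,0])).round(2),s["force"].round(1) if hasattr(s["force"],"round") else s["force"])
E
python3 go.py "[.4215,-.349,.1165]"
```

```text
t 18.55
joints [-0.2364, -0.3468, 0.3439, 2.0426, -0.0664, 0.9975, 1.9771]
tcp_pos [0.4996, -0.0726, 0.2983]
[[-0.863 -0.266  0.429]
 [-0.237  0.964  0.122]
 [-0.446  0.004 -0.895]]
tilt 26.49
shift/0.2 [ 1.07  -1.231  0.478] level roll deg 179.55 [ 0.1  0.3 -0.4]
```

>>> drive_tool(steps=[[0.2,-0.24,0.1,0,1],[0.4,-0.48,0.19,0,1],[0.6,-0.72,0.28,0,1],[0.8,-0.95,0.37,0,1],[0.8,-0.95,0.37,0,1]])

```text
t: 19.18
tcp_pos: [0.4453, -0.2826, 0.1605]
ee_rot: [-0.365, 2.657, 0.089]
force: [0.4, -0.7, 0.6]
width: 0.0868
grip_force: 0.0
```

```bash
python3 go.py "[.4215,-.349,.1165]"; python3 - <<'E'
from h import *
c=ctrl.get_calibration("wrist"); snap("wrist","w5.png")
for q in("cap","small_cap"): print([(np.round(w(c,d["at"]),4).tolist(),round(d["confidence"],2)) for d in ctrl.tip_of("wrist",q)[:3]])
E
```

```text
t 19.175
joints [-0.5285, -0.2334, 1.1967, 2.1283, -0.2147, 0.8403, 2.6547]
tcp_pos [0.4453, -0.2826, 0.1605]
[[-0.862 -0.27   0.429]
 [-0.24   0.963  0.123]
 [-0.446  0.002 -0.895]]
tilt 26.52
shift/0.2 [ 0.28  -0.288  0.105] level roll deg 179.68 [ 0.4 -0.7  0.6]
[([0.4641, -0.343, 0.0116], 0.91)]
[([0.4454, -0.2441, 0.0109], 0.94)]
```

>>> drive_tool(steps=[[0.05,-0.06,0.02,0,1],[0.1,-0.12,0.04,0,1],[0.15,-0.18,0.06,0,1],[0.15,-0.18,0.06,0,1]])

```text
t: 19.82
tcp_pos: [0.4294, -0.3133, 0.1441]
ee_rot: [-0.365, 2.652, 0.079]
force: [0.2, 0.3, 0.7]
width: 0.0873
grip_force: 0.0
```

```bash
python3 go.py "[.4215,-.352,.1165]"
```

```text
t 19.825
joints [-0.6688, -0.313, 1.3801, 2.1266, -0.1127, 0.8187, 2.6535]
tcp_pos [0.4294, -0.3133, 0.1441]
[[-0.859 -0.269  0.435]
 [-0.243  0.963  0.116]
 [-0.45  -0.006 -0.893]]
tilt 26.74
shift/0.2 [ 0.143 -0.175  0.084] level roll deg -179.29 [0.2 0.3 0.7]
```

>>> drive_tool(steps=[[0.05,-0.06,0.1,0,1],[0.06,-0.12,0.2,0,1],[0.06,-0.16,0.25,0,1],[0.06,-0.16,0.25,0,1]])

```text
t: 20.32
tcp_pos: [0.4258, -0.3117, 0.1209]
ee_rot: [-0.355, 2.65, 0.034]
force: [0.0, -0.6, 0.2]
width: 0.0868
grip_force: 0.0
```

```bash
python3 go.py "[.4693,-.3385,.018]"; python3 - <<'E'
from h import *
c=ctrl.get_calibration("wrist"); snap("wrist","w6.png")
for q in("cap",): print([(np.round(w(c,d["at"]),4).tolist(),round(d["confidence"],2)) for d in ctrl.tip_of("wrist",q)[:3]])
E
```

```text
t 20.325
joints [-0.6673, -0.311, 1.383, 2.1826, -0.1007, 0.7334, 2.6538]
tcp_pos [0.4258, -0.3117, 0.1209]
[[-0.859 -0.255  0.444]
 [-0.244  0.966  0.084]
 [-0.45  -0.036 -0.892]]
tilt 26.86
shift/0.2 [ 0.078 -0.166  0.544] level roll deg -175.39 [ 0.  -0.6  0.2]
[([0.4641, -0.344, 0.0112], 0.85)]
```

>>> drive_tool(steps=[[0,0,0,0.03,1],[0,-0.06,0.02,0.05,1],[0.02,-0.12,0.05,0.06,1],[0.03,-0.17,0.08,0.06,1],[0.03,-0.17,0.08,0.06,1]])

```text
t: 21.05
tcp_pos: [0.422, -0.326, 0.1222]
ee_rot: [-0.097, 2.67, 0.067]
force: [-0.7, -0.5, -0.3]
width: 0.0872
grip_force: 0.0
```

```bash
python3 go.py "[.4693,-.3405,.018]"
```

```text
t 21.05
joints [-0.6809, -0.3803, 1.3842, 2.1777, 0.0194, 0.7264, 2.3798]
tcp_pos [0.422, -0.326, 0.1222]
[[-0.89  -0.08   0.45 ]
 [-0.058  0.996  0.064]
 [-0.453  0.031 -0.891]]
tilt 27.01
shift/0.2 [ 0.03  -0.107  0.566] level roll deg 176.11 [-0.7 -0.5 -0.3]
```

>>> drive_tool(steps=[[0.01,-0.04,0.1,-0.01,1],[0.02,-0.08,0.2,-0.02,1],[0.03,-0.11,0.25,-0.022,1],[0.03,-0.11,0.3,-0.022,1],[0.03,-0.11,0.3,-0.022,1]])

```text
t: 21.68
tcp_pos: [0.422, -0.3139, 0.0961]
ee_rot: [-0.179, 2.661, 0.003]
force: [0.5, -0.6, -0.1]
width: 0.0873
grip_force: 0.0
```

```bash
python3 go.py "[.470,-.341,.018]"
```

```text
t 21.675
joints [-0.6967, -0.3804, 1.384, 2.2451, 0.0613, 0.629, 2.4003]
tcp_pos [0.422, -0.3139, 0.0961]
[[-0.881 -0.127  0.456]
 [-0.126  0.991  0.033]
 [-0.456 -0.028 -0.89 ]]
tilt 27.18
shift/0.2 [-0.017 -0.154  0.452] level roll deg -176.43 [ 0.5 -0.6 -0.1]
```

>>> drive_tool(steps=[[-0.1,0,-0.22,0.05,1],[-0.23,-0.01,-0.44,0.1,1],[-0.34,-0.02,-0.66,0.15,1],[-0.5,-0.03,-0.9,0.2,1],[-0.5,-0.03,-0.9,0.2,1],[-0.5,-0.03,-0.9,0.2,1]])

```text
t: 22.42
tcp_pos: [0.4285, -0.3138, 0.3018]
ee_rot: [0.656, 2.603, 0.203]
force: [-0.6, 0.8, -0.8]
width: 0.0872
grip_force: 0.0
```

```bash
python3 go.py "[.40,-.48,.50]"
```

```text
t 22.425
joints [-0.1578, -0.3343, 0.7703, 1.9578, -0.0776, 1.058, 1.7304]
tcp_pos [0.4285, -0.3138, 0.3018]
[[-0.788  0.415  0.455]
 [ 0.48   0.877  0.032]
 [-0.386  0.244 -0.89 ]]
tilt 27.17
shift/0.2 [-0.669 -0.545 -0.974] level roll deg 147.67 [-0.6  0.8 -0.8]
```

>>> drive_tool(steps=[[-0.17,-0.14,-0.24,0,1],[-0.34,-0.28,-0.48,0,1],[-0.5,-0.42,-0.72,0,1],[-0.67,-0.55,-0.97,0,1],[-0.67,-0.55,-0.97,0,1]])

```text
t: 23.05
tcp_pos: [0.4008, -0.4812, 0.5]
ee_rot: [0.653, 2.604, 0.201]
force: [-0.3, 0.7, 0.7]
width: 0.0872
grip_force: 0.0
```

```bash
python3 go.py "[.32,-.62,.58]"
```

```text
t 23.05
joints [-0.0236, 0.2006, 1.3175, 1.3109, -0.6567, 1.6402, 2.2631]
tcp_pos [0.4008, -0.4812, 0.5]
[[-0.789  0.414  0.455]
 [ 0.479  0.877  0.032]
 [-0.386  0.243 -0.89 ]]
tilt 27.13
shift/0.2 [-0.168 -0.679 -0.562] level roll deg 147.84 [-0.3  0.7  0.7]
```

>>> drive_tool(steps=[[-0.11,-0.16,-0.25,0,1],[-0.22,-0.32,-0.5,0,1],[-0.34,-0.48,-0.75,0,1],[-0.45,-0.63,-1,0,1],[-0.45,-0.63,-1,0,1],[-0.45,-0.63,-1,0,1]])

```text
t: 23.8
tcp_pos: [0.3717, -0.6005, 0.6131]
ee_rot: [0.64, 2.666, 0.228]
force: [2.5, -0.3, -1.8]
width: 0.087
grip_force: 0.0
```

```bash
python3 go.py "[.28,-.72,.9]"
```

```text
t 23.8
joints [1.0041, 0.5568, 0.518, 0.447, -0.8022, 2.0592, 2.1144]
tcp_pos [0.3717, -0.6005, 0.6131]
[[-0.821  0.402  0.406]
 [ 0.465  0.883  0.066]
 [-0.331  0.243 -0.912]]
tilt 24.27
shift/0.2 [-0.377 -0.363 -1.533] level roll deg 143.72 [ 2.5 -0.3 -1.8]
```

>>> drive_tool(steps=[[-0.25,-0.25,-1,0,1],[-0.25,-0.25,-1,0,1],[-0.25,-0.25,-1,0,1],[-0.25,-0.25,-1,0,1]])

```text
t: 24.3
tcp_pos: [0.341, -0.6095, 0.6549]
ee_rot: [0.641, 2.621, 0.178]
force: [0.1, 0.0, -0.1]
width: 0.0874
grip_force: 0.0
```

```bash
python3 go.py "[.26,-.68,.95]"
```

```text
t 24.3
joints [1.2848, 0.5854, -0.3143, 0.2555, -0.2649, 2.0885, 1.971]
tcp_pos [0.341, -0.6095, 0.6549]
[[-0.799  0.41   0.44 ]
 [ 0.466  0.885  0.021]
 [-0.381  0.222 -0.898]]
tilt 26.16
shift/0.2 [-0.403 -0.15  -1.51 ] level roll deg 149.72 [ 0.1  0.  -0.1]
```

>>> drive_tool(steps=[[-0.4,-0.15,-1,0,1],[-0.4,-0.15,-1,0,1],[-0.4,-0.15,-1,0,1],[-0.4,-0.15,-1,0,1]])

```text
t: 24.8
tcp_pos: [0.3093, -0.5942, 0.7]
ee_rot: [0.647, 2.567, 0.118]
force: [0.1, -1.1, 1.0]
width: 0.0871
grip_force: 0.0
```

```bash
python3 go.py "[.26,-.60,1.0]"
```

```text
t 24.8
joints [1.3413, 0.524, -0.3132, 0.2565, -0.3066, 2.0886, 1.9741]
tcp_pos [0.3093, -0.5942, 0.7]
[[-0.769  0.424  0.478]
 [ 0.466  0.884 -0.034]
 [-0.437  0.196 -0.878]]
tilt 28.63
shift/0.2 [-0.48   0.165 -1.434] level roll deg 155.8 [ 0.1 -1.1  1. ]
```

>>> drive_tool(steps=[[-0.5,0.1,-1,0,1],[-0.5,0.1,-1,0,1],[-0.5,0.1,-1,0,1],[-0.5,0.1,-1,0,1],[-0.5,0.1,-1,0,1],[-0.5,0.1,-1,0,1]])

```text
t: 25.55
tcp_pos: [0.3041, -0.5467, 0.759]
ee_rot: [0.649, 2.506, 0.065]
force: [-0.3, -0.4, -0.2]
width: 0.087
grip_force: 0.0
```

```bash
python3 go.py "[.26,-.55,1.0]"
```

```text
t 25.55
joints [1.3668, 0.4387, -0.3827, 0.2556, -0.2994, 2.0889, 1.9107]
tcp_pos [0.3041, -0.5467, 0.759]
[[-0.735  0.436  0.519]
 [ 0.462  0.883 -0.087]
 [-0.496  0.176 -0.85 ]]
tilt 31.76
shift/0.2 [-0.443  0.102 -1.137] level roll deg 160.44 [-0.3 -0.4 -0.2]
```

>>> drive_tool(steps=[[0.5,-0.4,-1,0,1],[0.5,-0.4,-1,0,1],[0.5,-0.4,-1,0,1],[0.5,-0.4,-1,0,1],[0.5,-0.4,-1,0,1],[0.5,-0.4,-1,0,1]])

```text
t: 26.3
tcp_pos: [0.1002, -0.5317, 0.8539]
ee_rot: [0.65, 2.317, -0.188]
force: [1.0, -0.7, -0.4]
width: 0.0871
grip_force: 0.0
```

```bash
python3 go.py "[.26,-.55,1.0]"
```

```text
t 26.3
joints [1.8367, 0.3284, -0.2705, 0.2549, -0.6697, 2.089, 2.1353]
tcp_pos [0.1002, -0.5317, 0.8539]
[[-0.62   0.503  0.602]
 [ 0.4    0.863 -0.31 ]
 [-0.675  0.049 -0.736]]
tilt 42.62
shift/0.2 [-1.025  0.359 -0.028] level roll deg 175.88 [ 1.  -0.7 -0.4]
```

>>> drive_tool(steps=[[0.25,0.04,0.18,0,1],[0.5,0.08,0.36,0,1],[0.75,0.11,0.54,0,1],[0.92,0.145,0.7,0,1],[0.92,0.145,0.7,0,1],[0.92,0.145,0.7,0,1]])

```text
t: 27.05
tcp_pos: [0.0884, -0.4769, 0.6294]
ee_rot: [0.645, 2.316, -0.18]
force: [0.0, -0.0, 0.9]
width: 0.0874
grip_force: 0.0
```

```bash
python3 go.py "[.07,-.42,.40]"
```

```text
t 27.05
joints [1.7462, -0.1802, 0.0542, 1.3913, -0.7159, 1.6839, 2.6523]
tcp_pos [0.0884, -0.4769, 0.6294]
[[-0.62   0.498  0.606]
 [ 0.398  0.866 -0.303]
 [-0.676  0.053 -0.735]]
tilt 42.68
shift/0.2 [0.945 0.139 0.701] level roll deg 175.48 [ 0.  -0.   0.9]
```

>>> drive_tool(steps=[[0.1,0.02,0.08,0.055,1],[0.3,0.05,0.2,0.11,1],[0.5,0.08,0.4,0.165,1],[0.75,0.14,0.55,0.22,1],[0.95,0.2,0.7,0.22,1],[0.95,0.2,0.7,0.22,1]])

```text
t: 27.8
tcp_pos: [0.0764, -0.4078, 0.3981]
ee_rot: [1.391, 1.96, 0.15]
force: [0.2, -0.0, 2.6]
width: 0.087
grip_force: 0.0
```

```bash
python3 go.py "[.06,-.30,.35]"
```

```text
t 27.8
joints [1.8742, -0.3679, 0.0205, 1.9972, -0.7361, 1.4367, 2.3046]
tcp_pos [0.0764, -0.4078, 0.3981]
[[-0.162  0.778  0.608]
 [ 0.861  0.412 -0.298]
 [-0.482  0.475 -0.736]]
tilt 42.6
shift/0.2 [ 0.593  0.044 -0.033] level roll deg 135.45 [ 0.2 -0.   2.6]
```

>>> drive_tool(steps=[[0.2,0.02,0,0,1],[0.4,0.04,0,0,1],[0.5,0.04,0,0,1],[0.5,0.04,0,0,1]])

```text
t: 28.3
tcp_pos: [0.056, -0.3621, 0.3468]
ee_rot: [1.365, 1.938, 0.242]
force: [1.7, 0.8, 1.7]
width: 0.0866
grip_force: 0.0
```

```bash
python3 go.py "[.06,-.30,.35]"
```

```text
t 28.3
joints [1.8386, -0.3779, 0.1576, 2.1214, -0.7293, 1.474, 2.4322]
tcp_pos [0.056, -0.3621, 0.3468]
[[-0.16   0.734  0.66 ]
 [ 0.874  0.416 -0.252]
 [-0.459  0.536 -0.708]]
tilt 44.94
shift/0.2 [ 0.261  0.153 -0.076] level roll deg 130.58 [1.7 0.8 1.7]
```

>>> drive_tool(steps=[[0.2,0.2,0.02,0,1],[0.4,0.4,0.04,0,1],[0.4,0.4,0.04,0,1],[0.4,0.4,0.04,0,1]])

```text
t: 28.8
tcp_pos: [0.0797, -0.3283, 0.3132]
ee_rot: [1.416, 1.927, 0.341]
force: [2.9, 0.3, 0.0]
width: 0.0867
grip_force: 0.0
```

```bash
python3 go.py "[.42,-.34,.2]"
```

```text
t 28.8
joints [2.2364, -0.3797, -0.1683, 2.1918, -0.8111, 1.5636, 2.4982]
tcp_pos [0.0797, -0.3283, 0.3132]
[[-0.147  0.724  0.674]
 [ 0.911  0.364 -0.192]
 [-0.384  0.586 -0.713]]
tilt 44.49
shift/0.2 [-0.087  0.879  1.562] level roll deg 123.27 [2.9 0.3 0. ]
```

>>> drive_tool(steps=[[-0.15,0.1,0.15,0,1],[-0.3,0.2,0.3,0,1],[-0.45,0.32,0.45,0,1],[-0.55,0.43,0.6,0,1],[-0.55,0.43,0.6,0,1],[-0.55,0.43,0.6,0,1]])

```text
t: 29.55
tcp_pos: [0.2389, -0.4196, 0.3145]
ee_rot: [1.426, 1.929, 0.346]
force: [-0.2, -0.7, -1.0]
width: 0.0869
grip_force: 0.0
```

```bash
python3 go.py "[.40,-.30,.3]"
```

```text
t 29.55
joints [2.1284, -0.2976, -0.5265, 2.1038, -0.9593, 1.2523, 2.2062]
tcp_pos [0.2389, -0.4196, 0.3145]
[[-0.146  0.727  0.671]
 [ 0.915  0.357 -0.188]
 [-0.376  0.586 -0.718]]
tilt 44.15
shift/0.2 [0.457 0.757 0.48 ] level roll deg 122.71 [-0.2 -0.7 -1. ]
```

>>> drive_tool(steps=[[0.12,0.2,0.1,0,1],[0.24,0.4,0.2,-0.055,1],[0.36,0.6,0.3,-0.11,1],[0.48,0.75,0.42,-0.165,1],[0.58,0.88,0.52,-0.22,1],[0.58,0.88,0.52,-0.22,1]])

```text
t: 30.3
tcp_pos: [0.453, -0.274, 0.2628]
ee_rot: [0.675, 2.303, 0.075]
force: [-0.5, -0.1, -0.4]
width: 0.0869
grip_force: 0.0
```

```bash
python3 go.py "[.40,-.15,.3]"
```

```text
t 30.3
joints [1.3347, -0.3808, -0.509, 2.2507, -0.8951, 0.7596, 2.3261]
tcp_pos [0.453, -0.274, 0.2628]
[[-0.601  0.447  0.663]
 [ 0.49   0.861 -0.137]
 [-0.632  0.242 -0.736]]
tilt 42.58
shift/0.2 [ 0.345  0.46  -0.398] level roll deg 159.06 [-0.5 -0.1 -0.4]
```

>>> drive_tool(steps=[[0.15,-0.02,-0.14,-0.05,1],[0.3,-0.05,-0.28,-0.1,1],[0.3,-0.05,-0.28,-0.116,1],[0.3,-0.05,-0.28,-0.116,1]])

```text
t: 30.8
tcp_pos: [0.4027, -0.2876, 0.2492]
ee_rot: [0.258, 2.406, -0.06]
force: [0.8, 0.1, -0.5]
width: 0.0871
grip_force: 0.0
```

```bash
python3 go.py "[.47,-.335,.12]"
```

```text
t 30.8
joints [1.0003, -0.3806, -0.125, 2.2983, -0.7372, 0.7669, 2.6537]
tcp_pos [0.4027, -0.2876, 0.2492]
[[-0.731  0.202  0.652]
 [ 0.169  0.979 -0.113]
 [-0.661  0.028 -0.75 ]]
tilt 41.4
shift/0.2 [ 0.141 -0.182  0.731] level roll deg 177.61 [ 0.8  0.1 -0.5]
```

>>> drive_tool(steps=[[0.1,-0.06,0.17,0,1],[0.2,-0.12,0.34,0,1],[0.32,-0.18,0.5,0,1],[0.44,-0.23,0.65,0,1],[0.44,-0.23,0.65,0,1]])

```text
t: 31.42
tcp_pos: [0.4158, -0.3312, 0.1559]
ee_rot: [0.263, 2.393, -0.052]
force: [-0.5, -0.6, 1.0]
width: 0.0873
grip_force: 0.0
```

```bash
python3 go.py "[.4736,-.3437,.020]"
```

```text
t 31.425
joints [0.0278, -0.3114, 0.7991, 2.3841, -0.5465, 0.45, 2.6536]
tcp_pos [0.4158, -0.3312, 0.1559]
[[-0.722  0.203  0.662]
 [ 0.174  0.978 -0.111]
 [-0.67   0.035 -0.742]]
tilt 42.12
shift/0.2 [ 0.236 -0.026  0.702] level roll deg 176.97 [-0.5 -0.6  1. ]
```

>>> drive_tool(steps=[[0.05,0,0.15,0,1],[0.1,-0.01,0.3,0,1],[0.15,-0.02,0.45,0,1],[0.15,-0.02,0.45,0,1]])

```text
t: 31.92
tcp_pos: [0.4535, -0.3333, 0.0926]
ee_rot: [0.255, 2.407, -0.052]
force: [2.6, 1.7, 2.0]
width: 0.0868
grip_force: 0.0
```

```bash
python3 go.py "[.4736,-.3437,.020]"
```

```text
t 31.925
joints [-0.6168, -0.3244, 1.3854, 2.3956, -0.4871, 0.253, 2.6537]
tcp_pos [0.4535, -0.3333, 0.0926]
[[-0.732  0.198  0.652]
 [ 0.169  0.98  -0.107]
 [-0.66   0.032 -0.75 ]]
tilt 41.37
shift/0.2 [ 0.157 -0.043  0.343] level roll deg 177.21 [2.6 1.7 2. ]
```

>>> drive_tool(steps=[[0.04,-0.02,0.06,0.015,1],[0.08,-0.04,0.14,0.03,1],[0.1,-0.05,0.22,0.03,1],[0.12,-0.05,0.26,0.03,1],[0.12,-0.05,0.26,0.03,1]])

```text
t: 32.55
tcp_pos: [0.4541, -0.3315, 0.0856]
ee_rot: [0.385, 2.414, -0.027]
force: [-1.0, -0.5, -1.2]
width: 0.0872
grip_force: 0.0
```

```bash
python3 go.py "[.4736,-.3437,.020]"
```

```text
t 32.55
joints [-0.6206, -0.247, 1.385, 2.3967, -0.63, 0.2612, 2.6539]
tcp_pos [0.4541, -0.3315, 0.0856]
[[-0.723  0.282  0.631]
 [ 0.268  0.956 -0.12 ]
 [-0.637  0.082 -0.767]]
tilt 39.95
shift/0.2 [ 0.122 -0.058  0.32 ] level roll deg 172.67 [-1.  -0.5 -1.2]
```

>>> drive_tool(steps=[[-0.06,0.04,-0.2,0.055,1],[-0.14,0.08,-0.4,0.11,1],[-0.22,0.12,-0.6,0.165,1],[-0.3,0.16,-0.75,0.22,1],[-0.34,0.2,-0.83,0.275,1],[-0.34,0.2,-0.83,0.33,1],[-0.34,0.2,-0.83,0.385,1],[-0.34,0.2,-0.83,0.44,1],[-0.34,0.2,-0.83,0.495,1],[-0.34,0.2,-0.83,0.55,1]])

```text
t: 33.8
tcp_pos: [0.4093, -0.2919, 0.2597]
ee_rot: [1.711, 1.818, 0.497]
force: [-0.3, 0.4, 0.7]
width: 0.087
grip_force: 0.0
```

```bash
python3 go.py "[.42,-.335,.16]"
```

```text
t 33.8
joints [0.9833, -0.3752, -0.1305, 2.2667, -0.6886, 0.7694, 1.2974]
tcp_pos [0.4093, -0.2919, 0.2597]
[[-0.002  0.768  0.641]
 [ 0.987  0.105 -0.123]
 [-0.161  0.632 -0.758]]
tilt 40.71
shift/0.2 [-0.132 -0.296  0.438] level roll deg 104.33 [-0.3  0.4  0.7]
```

>>> drive_tool(steps=[[0,0,0,0.058,1],[0,0,0,0.116,1],[0,0,0,0.174,1],[0,-0.05,0.05,0.232,1],[-0.02,-0.1,0.1,0.29,1],[-0.04,-0.15,0.2,0.348,1],[-0.08,-0.2,0.3,0.406,1],[-0.12,-0.28,0.42,0.464,1],[-0.12,-0.28,0.42,0.522,1],[-0.12,-0.28,0.42,0.58,1]])

```text
t: 35.05
tcp_pos: [0.4206, -0.3315, 0.1639]
ee_rot: [2.875, -0.274, 1.066]
force: [0.6, 0.8, -0.3]
width: 0.0871
grip_force: 0.0
```

```bash
python3 go.py "[.4733,-.3438,.020]"; python3 - <<'E'
from h import *
c=ctrl.get_calibration("wrist"); snap("wrist","w7.png")
for q in("cap","small_cap"): print([(np.round(w(c,d["at"]),4).tolist(),round(d["confidence"],2)) for d in ctrl.tip_of("wrist",q)[:3]])
E
```

```text
t 35.05
joints [1.2336, -0.1535, -0.3324, 2.3152, -0.9535, 0.6088, -0.1618]
tcp_pos [0.4206, -0.3315, 0.1639]
[[ 0.745 -0.188  0.641]
 [-0.144 -0.982 -0.121]
 [ 0.652 -0.002 -0.758]]
tilt 40.68
shift/0.2 [-0.264  0.012  0.722] level roll deg -0.19 [ 0.6  0.8 -0.3]
[([0.4607, -0.3439, 0.0118], 0.64)]
[]
```

>>> drive_tool(steps=[[-0.1,0,0.15,0,1],[-0.2,0.005,0.3,0,1],[-0.265,0.01,0.42,0,1],[-0.265,0.01,0.54,0,1],[-0.265,0.01,0.64,0,1],[-0.265,0.01,0.64,0,1]])

```text
t: 35.95
tcp_pos: [0.4634, -0.3408, 0.032]
ee_rot: [2.874, -0.258, 1.065]
force: [0.6, 0.1, 1.1]
width: 0.0873
grip_force: 0.0
```

```bash
python3 go.py "[.4725,-.3427,.020]"
```

```text
t 35.95
joints [1.2481, 0.203, -0.4637, 2.3403, -1.4963, 0.3086, 0.4675]
tcp_pos [0.4634, -0.3408, 0.032]
[[ 0.746 -0.179  0.641]
 [-0.134 -0.984 -0.119]
 [ 0.652  0.003 -0.758]]
tilt 40.68
shift/0.2 [-0.004  0.001  0.075] level roll deg 0.27 [0.6 0.1 1.1]
```

>>> drive_tool(steps=[[0,0,0.04,0,1],[0,0,0.07,0,1],[0,0,0.07,0,0.3],[0,0,0.07,0,0],[0,0,0.07,0,0],[0,0,0.07,0,0],[0,0,0.07,0,0],[0,0,0.07,0,0]], squeeze=20)

```text
t: 36.95
tcp_pos: [0.4724, -0.343, 0.0224]
ee_rot: [2.873, -0.263, 1.066]
force: [-1.0, 0.1, 3.7]
width: 0.0514
grip_force: 20.0
```

```bash
python3 go.py "[.4725,-.3427,.020]"; python3 - <<'E'
from h import *
c=ctrl.get_calibration("side"); snap("side","s9.png")
for q in("cap","small_cap"): print([(np.round(w(c,d["at"]),4).tolist(),round(d["confidence"],2)) for d in ctrl.tip_of("side",q)[:3]])
E
```

```text
t 36.95
joints [1.4857, 0.2873, -0.7323, 2.3184, -1.4891, 0.2142, 0.5009]
tcp_pos [0.4724, -0.343, 0.0224]
[[ 0.745 -0.182  0.641]
 [-0.137 -0.983 -0.121]
 [ 0.653  0.002 -0.758]]
tilt 40.74
shift/0.2 [-0.008 -0.002  0.009] level roll deg 0.21 [-1.   0.1  3.7]
[([0.4643, -0.3429, 0.0097], 0.37)]
[]
```

>>> drive_tool(steps=[[0.08,0,-0.09,0,0],[0.17,0,-0.2,0,0],[0.33,0,-0.38,0,0],[0.5,0,-0.57,0,0],[0.65,0,-0.76,0,0],[0.65,0,-0.76,0,0]])

```text
t: 37.85
tcp_pos: [0.4729, -0.3439, 0.2266]
ee_rot: [2.866, -0.26, 1.069]
force: [1.4, 0.7, -0.9]
width: 0.0515
grip_force: 20.0
```

```bash
python3 go.py "[.50,-.10,.30]"
```

```text
t 37.85
joints [1.3739, -0.1491, -0.5329, 2.1596, -0.8287, 0.6638, -0.3735]
tcp_pos [0.4729, -0.3439, 0.2266]
[[ 0.743 -0.183  0.643]
 [-0.133 -0.983 -0.126]
 [ 0.656  0.008 -0.755]]
tilt 40.97
shift/0.2 [ 0.179 -1.221 -0.343] level roll deg 0.69 [ 1.4  0.7 -0.9]
```

```bash
python3 - <<'E'
from h import *
np.set_printoptions(precision=4,suppress=True)
s=ctrl.get_state();c=ctrl.get_calibration("wrist");M=R.from_rotvec(s["ee_rot"]).as_matrix()
Rt=M.T@att(c);ot=M.T@(np.array(c["xyz"])-s["tcp_pos"]);print(ot)
M3=R.from_rotvec([1.801,2.169,.559]).as_matrix();p3=np.array([.4968,.0139,.1306])
c3=dict(c);c3["attitude"]=M3@Rt;c3["xyz"]=p3+M3@ot
g=cv2.imread("pics/w3.png",0).astype(float);P=[]
for (x,y) in((367,178),(403,174),(366,221),(400,217)):
    w_=g[y-6:y+7,x-6:x+7];th=w_.min()+.35*(np.median(w_)-w_.min());yy,xx=np.nonzero(w_<th);q=(xx.mean()+x-6,yy.mean()+y-6);P.append(ray(c3,q,.045));print(q,len(xx),w_.min(),np.median(w_),P[-1])
P=np.array(P);print("mid",P.mean(0));d=P[1]+P[3]-P[0]-P[2];print(np.arctan2(d[1],d[0]),np.linalg.norm(d)/2);d=P[0]+P[1]-P[2]-P[3];print(np.arctan2(-d[0],d[1]),np.linalg.norm(d)/2)
print("diag",P[3]-P[0],P[1]-P[2])
c=ctrl.get_calibration("side");snap("side","s10.png");c2=ctrl.get_calibration("scene");snap("scene","s11.png")
for n,cc in(("side",c),("scene",c2)):
  for q in("stage_mid","cap"): print(n,q,[(np.round(w(cc,d["at"]),4).tolist(),round(d["confidence"],2)) for d in ctrl.tip_of(n,q)[:2]])
E
```

```text
[ 0.0674  0.0003 -0.1631]
(np.float64(366.35555555555555), np.float64(178.04444444444445)) 45 72.0 101.0 [0.5913 0.0552 0.045 ]
(np.float64(402.2068965517241), np.float64(173.6551724137931)) 29 72.0 110.0 [0.6379 0.0656 0.045 ]
(np.float64(365.6818181818182), np.float64(223.79545454545453)) 44 69.0 102.0 [0.6009 0.0081 0.045 ]
(np.float64(399.0833333333333), np.float64(217.08333333333334)) 24 72.0 169.0 [0.6457 0.0177 0.045 ]
mid [0.619  0.0367 0.045 ]
0.21547098427862224 0.04675742155558051
0.18069129303583958 0.04831061665166367
diag [ 0.0544 -0.0375  0.    ] [0.037  0.0575 0.    ]
side stage_mid [([0.655, 0.0418, 0.233], 0.5)]
side cap [([0.3934, 0.0016, 0.001], 0.71), ([0.4634, -0.3412, 0.2135], 0.57)]
scene stage_mid [([0.6157, 0.0421, 0.0393], 0.66)]
scene cap [([0.4612, -0.3352, 0.2125], 0.75)]
```

>>> drive_tool(steps=[[0.03,-0.2,-0.05,0,0],[0.06,-0.4,-0.1,0,0],[0.09,-0.6,-0.15,0,0],[0.12,-0.8,-0.2,0,0],[0.15,-1,-0.25,0,0],[0.15,-1,-0.25,0,0]])

```text
t: 38.9
tcp_pos: [0.5188, -0.1473, 0.2674]
ee_rot: [2.887, -0.264, 1.048]
force: [0.1, 0.2, -1.2]
width: 0.0518
grip_force: 20.0
```

```bash
python3 go.py "[.49,0.05,.20]"
```

```text
t 38.9
joints [0.64, -0.379, -0.3309, 2.2356, -0.3459, 0.5922, -1.2452]
tcp_pos [0.5188, -0.1473, 0.2674]
[[ 0.754 -0.181  0.631]
 [-0.14  -0.984 -0.114]
 [ 0.642 -0.003 -0.767]]
tilt 39.91
shift/0.2 [-0.463 -0.943  0.056] level roll deg -0.27 [ 0.1  0.2 -1.2]
```

```bash
python3 - <<'E'
from h import *
np.set_printoptions(precision=4,suppress=True)
out=[]
for n in("side","scene"):
    cc=ctrl.get_calibration(n);im=snap(n,"f_"+n+".png")[:,:,::-1].copy()
    q=proj(cc,ctrl.get_calibration("wrist")["xyz"]);t=proj(cc,ctrl.get_state()["tcp_pos"]);print(n,"cam px",q,"tcp",t)
    x,y=int(q[0]),int(q[1]);out.append(cv2.resize(im[max(0,y-50):y+70,max(0,x-80):x+80],(400,300),interpolation=cv2.INTER_CUBIC))
    print([(np.round(w(cc,d["at"]),4).tolist(),round(d["confidence"],2)) for d in ctrl.tip_of(n,"cap")[:2]])
cv2.imwrite("pics/f.png",np.hstack(out))
E
```

```text
side cam px [349.0741 133.3577] tcp [365.3914 191.6073]
[([0.5336, 0.3417, -0.0032], 0.65)]
scene cam px [268.0107 124.0301] tcp [271.1097 186.4592]
[([0.5057, -0.1377, 0.2585], 0.56)]
```

View pics/f.png

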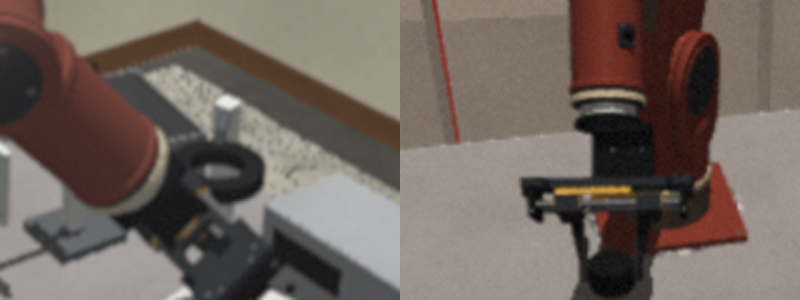

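>>> drive_tool(steps=[[-0.03,-0.18,0.05,0,0],[-0.08,-0.36,0.14,0,0],[-0.14,-0.54,0.24,0,0],[-0.2,-0.72,0.36,0,0],[-0.27,-0.89,0.47,0,0],[-0.27,-0.89,0.47,0,0]])

```text
t: 39.85
tcp_pos: [0.5687, 0.0244, 0.1596]
ee_rot: [2.887, -0.261, 1.045]
force: [0.2, -1.0, -0.1]
width: 0.0517
grip_force: 20.0
```

```bash
python3 go.py "[.6282,.0363,.0545]";python3 - <<'E'
from h import *
for n in("side","scene"):
    cc=ctrl.get_calibration(n);ctrl.get_image(n)
    for q in("cap","stage_mid"): print(n,q,[(np.round(w(cc,d["at"]),4).tolist(),round(d["confidence"],2)) for d in ctrl.tip_of(n,q)[:2]])
E
```

```text
t 39.85
joints [0.9616, -0.2553, -1.1329, 2.2851, 0.0969, 0.3197, -2.0693]
tcp_pos [0.5687, 0.0244, 0.1596]
[[ 0.756 -0.179  0.63 ]
 [-0.138 -0.984 -0.114]
 [ 0.64  -0.001 -0.769]]
tilt 39.78
shift/0.2 [-0.119 -0.111  0.585] level roll deg -0.08 [ 0.2 -1.  -0.1]
side cap []
side stage_mid [([0.6224, 0.0394, 0.0399], 0.61)]
scene cap [([0.5294, 0.3439, 0.0033], 0.68), ([0.5576, 0.0261, 0.1521], 0.52)]
scene stage_mid []
```

>>> drive_tool(steps=[[-0.01,-0.03,0.12,0,0],[-0.02,-0.06,0.24,0,0],[-0.03,-0.09,0.36,0,0],[-0.037,-0.113,0.46,0,0],[-0.037,-0.113,0.49,0,0],[-0.037,-0.113,0.49,0,0]])

```text
t: 40.9
tcp_pos: [0.5978, 0.0264, 0.0985]
ee_rot: [-2.947, 0.296, -0.983]
force: [-0.7, 1.0, -0.6]
width: 0.0516
grip_force: 20.0
```

```bash
python3 go.py "[.6285,.0365,.0545]";python3 - <<'E'
from h import *
for n in("side","scene"):
    cc=ctrl.get_calibration(n);ctrl.get_image(n)
    for q in("cap","stage_mid"): print(n,q,[(np.round(w(cc,d["at"]),4).tolist(),round(d["confidence"],2)) for d in ctrl.tip_of(n,q)[:2]])
E
```

```text
t 40.9
joints [0.4799, 0.0441, -0.7043, 2.2705, 0.7508, 0.2886, -2.6524]
tcp_pos [0.5978, 0.0264, 0.0985]
[[ 0.784 -0.173  0.597]
 [-0.186 -0.982 -0.04 ]
 [ 0.593 -0.08  -0.801]]
tilt 36.73
shift/0.2 [-0.02  -0.059  0.266] level roll deg -7.65 [-0.7  1.  -0.6]
side cap [([0.5134, 0.3416, 0.1611], 0.66)]
side stage_mid [([0.6219, 0.0405, 0.0392], 0.71), ([0.7052, -0.1761, 0.0012], 0.63)]
scene cap []
scene stage_mid [([0.6173, 0.0405, 0.0407], 0.68), ([0.5401, -0.2207, 0.0087], 0.16)]
```

>>> drive_tool(steps=[[0,0,-0.03,-0.02,0],[0,0,-0.06,-0.045,0],[0,0,-0.06,-0.05,0],[0,0,-0.06,-0.05,0]])

```text
t: 41.7
tcp_pos: [0.5906, 0.0274, 0.1088]
ee_rot: [2.954, -0.064, 0.982]
force: [-0.2, -0.9, -0.3]
width: 0.0514
grip_force: 20.0
```

```bash
cat >> go.py <<'E'
print("cap axis",(M@np.array([.653,.002,-.758])).round(3),"cap bottom",(s["tcp_pos"]+M@np.array([-.0157,.0,.0033])).round(4))
E
python3 go.py "[.6285,.0365,.080]"; python3 - <<'E'
from h import *
M=R.from_rotvec([2.873,-.263,1.066]).as_matrix();print(M.T@(np.array([.4629,-.3412,.010])-[.4724,-.343,.0224]))
E
```

```text
t 41.7
joints [0.5146, 0.0049, -0.7347, 2.2763, 0.6361, 0.2939, -2.3928]
tcp_pos [0.5906, 0.0274, 0.1088]
[[ 0.8   -0.048  0.598]
 [-0.03  -0.999 -0.04 ]
 [ 0.599  0.014 -0.801]]
tilt 36.8
shift/0.2 [ 0.064 -0.056  0.227] level roll deg 1.33 [-0.2 -0.9 -0.3]
cap axis [0.069 0.009 0.998] cap bottom [0.58   0.0278 0.0968]
[-1.54177171e-02 -6.58431714e-05  3.08863462e-03]
```

>>> drive_tool(steps=[[0.015,-0.02,0.06,0,0],[0.03,-0.035,0.12,0,0],[0.045,-0.05,0.18,0,0],[0.06,-0.065,0.24,0,0],[0.06,-0.065,0.24,0,0]])

```text
t: 42.32
tcp_pos: [0.6294, 0.0385, 0.0764]
ee_rot: [2.955, -0.064, 0.98]
force: [-0.1, -0.6, -1.8]
width: 0.0516
grip_force: 20.0
```

```bash
python3 go.py "[.6285,.0365,.080]"
```

```text
t 42.325
joints [-0.1114, 0.1175, -0.1314, 2.2412, 0.8789, 0.2542, -2.6512]
tcp_pos [0.6294, 0.0385, 0.0764]
[[ 0.801 -0.048  0.597]
 [-0.03  -0.999 -0.04 ]
 [ 0.598  0.014 -0.802]]
tilt 36.72
shift/0.2 [ 0.008  0.01  -0.017] level roll deg 1.32 [-0.1 -0.6 -1.8]
cap axis [0.071 0.008 0.998] cap bottom [0.6188 0.0388 0.0643]
```

```bash
python3 - <<'E'
from h import *
for n in("wrist","side","scene"):
    cc=ctrl.get_calibration(n);ctrl.get_image(n)
    for q in("cap","stage_mid","light"): print(n,q,[(np.round(w(cc,d["at"]),4).tolist(),round(d["confidence"],2)) for d in ctrl.tip_of(n,q)[:2]])
E
```

```text
wrist cap [([0.6225, 0.036, 0.0672], 0.75)]
wrist stage_mid []
wrist light []
side cap []
side stage_mid [([0.6178, 0.0391, 0.0408], 0.93)]
side light [([0.6548, 0.042, 0.2309], 0.89)]
scene cap [([0.6177, 0.0419, 0.0654], 0.86)]
scene stage_mid [([0.6176, 0.0404, 0.0427], 0.88), ([0.5405, -0.2229, 0.0109], 0.64)]
scene light [([0.655, 0.0467, 0.2338], 0.69), ([0.6187, 0.0407, 0.0674], 0.48)]
```

>>> drive_tool(steps=[[-0.02,0,0.025,-0.005,0],[-0.035,0,0.045,-0.01,0],[-0.05,0,0.065,-0.01,0],[-0.05,0,0.065,-0.01,0]])

```text
t: 43.42
tcp_pos: [0.6288, 0.0394, 0.0604]
ee_rot: [2.946, -0.012, 0.976]
force: [0.1, 0.4, -0.9]
width: 0.0517
grip_force: 20.0
```

```bash
python3 go.py "[.6285,.0365,.080]"
```

```text
t 43.425
joints [-0.4792, 0.1386, 0.2529, 2.2696, 0.884, 0.1888, -2.6476]
tcp_pos [0.6288, 0.0394, 0.0604]
[[ 0.802 -0.02   0.597]
 [ 0.004 -0.999 -0.039]
 [ 0.597  0.034 -0.801]]
tilt 36.74
shift/0.2 [ 0.057  0.018 -0.079] level roll deg 3.22 [ 0.1  0.4 -0.9]
cap axis [0.071 0.03  0.997] cap bottom [0.6182 0.0392 0.0484]
```

>>> drive_tool(steps=[[-0.01,0,0.014,0,0],[-0.016,0,0.022,0,0],[-0.016,0,0.022,0,0]])

```text
t: 43.8
tcp_pos: [0.6291, 0.0387, 0.0553]
ee_rot: [2.946, -0.014, 0.977]
force: [0.1, -1.0, 0.3]
width: 0.0517
grip_force: 20.0
```

```bash
python3 go.py "[.6285,.0365,.080]"
```

```text
t 43.8
joints [-0.5823, 0.1516, 0.3653, 2.2769, 0.8749, 0.1639, -2.6466]
tcp_pos [0.6291, 0.0387, 0.0553]
[[ 0.802 -0.021  0.597]
 [ 0.003 -0.999 -0.039]
 [ 0.598  0.033 -0.801]]
tilt 36.77
shift/0.2 [ 0.071  0.015 -0.1  ] level roll deg 3.16 [ 0.1 -1.   0.3]
cap axis [0.071 0.03  0.998] cap bottom [0.6185 0.0385 0.0433]
```

>>> drive_tool(steps=[[0,0,0,0,0.65],[0,0,0,0,0.75],[0,0,0,0,0.8],[0,0,0,0,0.85],[0,0,0,0,0.9],[0,0,0,0,0.9],[0,0,0,0,0.9]])

```text
t: 44.68
tcp_pos: [0.6291, 0.0388, 0.0553]
ee_rot: [2.946, -0.014, 0.977]
force: [-0.1, 0.7, 0.0]
width: 0.0783
grip_force: 0.0
```

```bash
python3 go.py "[.56,.03,.14]"; python3 - <<'E'
from h import *
for n in("wrist","side","scene"):
    cc=ctrl.get_calibration(n);ctrl.get_image(n)
    for q in("cap","stage_mid"): print(n,q,[(np.round(w(cc,d["at"]),4).tolist(),round(d["confidence"],2)) for d in ctrl.tip_of(n,q)[:2]])
E
```

```text
t 44.675
joints [-0.5853, 0.1518, 0.3682, 2.2771, 0.8746, 0.1634, -2.6465]
tcp_pos [0.6291, 0.0388, 0.0553]
[[ 0.802 -0.02   0.597]
 [ 0.003 -0.999 -0.039]
 [ 0.598  0.033 -0.801]]
tilt 36.77
shift/0.2 [-0.024  0.065 -0.544] level roll deg 3.17 [-0.1  0.7  0. ]
cap axis [0.071 0.03  0.998] cap bottom [0.6185 0.0386 0.0433]
wrist cap [([0.6175, 0.0362, 0.0429], 0.95)]
wrist stage_mid []
side cap [([0.6207, 0.0321, -0.0037], 0.71), ([0.7076, -0.1807, 0.0014], 0.68)]
side stage_mid [([0.6206, 0.0406, 0.0376], 0.56)]
scene cap [([0.62, 0.0423, 0.0408], 0.51)]
scene stage_mid [([0.6176, 0.0413, 0.0415], 0.8)]
```

>>> drive_tool(steps=[[0,0,-0.06,0,0.9],[0,0,-0.14,0,0.9],[0,0,-0.25,0,0.9],[0,0,-0.4,0,0.9],[0,0,-0.55,0,0.9],[0,0,-0.7,0,0.9],[0,0,-0.7,0,0.9],[0,0,-0.7,0,0.9]])

```text
t: 46.12
tcp_pos: [0.5456, 0.0441, 0.167]
ee_rot: [2.946, -0.014, 0.977]
force: [0.5, -0.6, -0.6]
width: 0.0782
grip_force: 0.0
```

```bash
python3 st.py; python3 - <<'E'
from h import *
for n in("wrist","side","scene"):
    cc=ctrl.get_calibration(n);snap(n,"z_"+n+".png")
    for q in("cap","stage_mid","frame"): print(n,q,[(np.round(w(cc,d["at"]),4).tolist(),round(d["confidence"],2)) for d in ctrl.tip_of(n,q)[:3]])
# cap top ellipse on the stage: dark region
for n in("side","scene"):
    cc=ctrl.get_calibration(n)
    for d in ctrl.regions_of(n,"cap")[:3]:
        yy,xx=np.nonzero(d["region"]); p=proj(cc,[.6185,.0386,.056]); print(n,d["confidence"],xx.mean(),yy.mean(),len(xx),"expect",p)
E
```

```text
t 46.125
joints [-0.5981, -0.2502, 0.2527, 2.3413, 0.6279, 0.52, -2.3828]
tcp_pos [0.5456, 0.0441, 0.167]
[[ 0.802 -0.02   0.597]
 [ 0.003 -0.999 -0.039]
 [ 0.598  0.033 -0.801]]
tilt 36.77
wrist cap [([0.6199, 0.0331, 0.0413], 0.89)]
wrist stage_mid []
wrist frame []
side cap [([0.6226, 0.0373, 0.0395], 0.8), ([0.4379, -0.2434, 0.0088], 0.56)]
side stage_mid [([0.6211, 0.0395, 0.0397], 0.86)]
side frame [([0.5145, 0.3431, 0.159], 0.68), ([0.2601, -0.2899, 0.005], 0.6), ([0.2239, 0.3581, 0.0085], 0.56)]
scene cap [([0.6194, 0.0436, 0.041], 0.8)]
scene stage_mid [([0.6164, 0.0431, 0.0426], 0.71), ([0.5562, -0.3211, 0.0075], 0.71)]
scene frame [([0.2214, 0.358, 0.0108], 0.95), ([0.2649, -0.2898, 0.0032], 0.85), ([0.5117, 0.3408, 0.1621], 0.59)]
side 0.48 345.1 208.148 250 expect [344.62137168 208.77826427]
scene 0.66 340.87972508591065 254.6426116838488 291 expect [340.35572772 254.21248837]
```

```bash
python3 -c "
from rig import ctrl
print(ctrl.finish_job())"
```

```text
the job is handed in; nothing more can be done
None
```

I handed the job in at about 46 s of the 59 s allowed; no verdict came back. By the camera measurements, the frame hangs on the bar and the cap stands flat on the stage within about 3 mm of centre, both let go.

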